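Park and load the repair bench caddy

TASK

Park the sliding caddy: swing its clamp lever open, slide the caddy along its rail until its pointer lines up with the marker, and swing the lever fully home to lock it there. Once it is locked, nest all the aluminium pots on the bench upright one inside the other in size order in the caddy's round well (widest outermost, each sitting on the floor of the next), and hang the ear defenders astride the caddy's bar, in either order. Leave the mug, crate and screwdriver alone and the clamp locked.

Things in the scene. Friction and masses are not known exactly. Their poses are not given: they have to be found in the camera images.
- rail: the fixed slideway: plywood board 480 x 220 x 8 mm with an aluminium rail, 40 mm wide, along its x; top of the rail 30 mm above the bench. Origin under the board's centre; x runs along the rail (roughly away from the robot), y to the left, z up
- caddy (a joint): travel of the caddy along the rail's +x, m, 0 to 0.15. The caddy (about 1.2 kg) is a grey plate, 150 x 150 x 12 mm, top 44 mm above the bench, carrying a round well, a post with a bar on the left, and the clamp lever on the right. Unclamped it slides with about 4 N and stays where it is left; clamped it holds against some tens of newtons
- clamp (a joint): angle of the clamp lever, rad: 0 fully home (locked), 1.5 fully open against its stop. Below about 0.6 the clamp already begins to bite. It turns about a vertical axis, anticlockwise from above as it opens, needs about 2 N at its end, and stays where it is left
- clamp_hinge (a point): point on the lever's vertical pivot axis, 66 mm above the bench, at the caddy's right side; it moves with the caddy. Its axes turn with the lever: the arm points along its -x. Locked, the arm points along the rail's -x (towards the robot); fully open it points to the rail's -y (right)
- clamp_grip (a point): point on the axis of the black upright handle (22 mm diameter, from 61 to 111 mm above the bench) at the end of the lever, 90 mm from the pivot; the point is 98 mm above the bench, 13 mm below the handle's top. It can be gripped from above, and pushed along the rail's +x when the lever is fully open, which moves the caddy. (The caddy can also be pushed or pulled by its well or post.)
- pointer (a point): tip of the small brass pointer (a strip 5 mm wide) on the left edge of the caddy, over the scale; axes as the rail's
- mark_line (a point): top of the marker: a dark steel upright fin, 3 mm thick, 24 mm high, fixed beside the rail on the left, at the white scale strip; axes as the rail's. The caddy is at the mark when pointer and fin have the same position along the rail's x; it starts on the near side of the mark, 50 to 130 mm short of it
- well (a point): centre of the inner floor of the caddy's well: a steel round dish fixed on the caddy, inner diameter 120 mm, wall 4 mm, rim 31 mm above this floor; the floor is 48 mm above the bench. Moves with the caddy; axes as the rail's
- bar_mid (a point): middle of the free part of the horizontal bar on the caddy, on the bar's axis. The bar is steel, 16 mm diameter, axis 165 mm above the bench, along its y (the rail's y), free from 44 mm on the -y side of this point, where a 16 mm upright post carries it, to its free end 55 mm on the +y side. Nothing stands higher than the bar beside it. Moves with the caddy
- pot_a: plain aluminium straight-sided open pot, the widest and lowest: outside diameter 106 mm, height 48 mm, wall 3.5 mm, floor 4 mm thick, about 130 g; starts upright on the bench; origin under the centre of its base, z up its axis. May be absent (None)
- pot_b: plain aluminium straight-sided open pot, the second widest: outside diameter 88 mm, height 60 mm, wall 3.5 mm, floor 4 mm thick, about 110 g; starts upright on the bench; origin under the centre of its base, z up its axis. May be absent (None)
- pot_c: plain aluminium straight-sided open pot, the third widest: outside diameter 70 mm, height 72 mm, wall 3.5 mm, floor 4 mm thick, about 90 g; starts upright on the bench; origin under the centre of its base, z up its axis. May be absent (None)
- pot_d: plain aluminium straight-sided open pot, the narrowest and tallest: outside diameter 52 mm, height 84 mm, wall 3.5 mm, floor 4 mm thick, about 70 g; starts upright on the bench; origin under the centre of its base, z up its axis. May be absent (None)
- ears: ear defenders, about 240 g, standing on two black cups, band up: 148 mm high, 142 mm wide along x, cups 60 mm deep along y, 60 mm clear between the cushions. Origin midway between the cups' undersides, z up. The band's crown is a rubber pad, 56 mm (x) by 36 mm (y), 130 to 148 mm above the origin: pinch it from above across its 36 mm, fingertips above its underside, for the bar goes there
- ears_crown (a point): middle of the underside of the crown pad, 130 mm above the ear defenders' origin; it rests on top of the bar when they hang, axes as ears
- mug: white ceramic mug, 80 mm across, 90 mm high; origin under its centre. Not part of the job
- crate: open grey plastic crate, 130 x 220 x 100 mm; origin under its centre. Not part of the job
- driver: screwdriver lying on the bench. Not part of the job
Things that resemble listed ones, but are neither listed nor needed, are in the scene too. Leave any black or pink look-alike of the pot_b alone. What is shaped like the pot_c but red is not meant.

How it is judged:
By the outcome, as a careful person would: the job done as asked, in the order asked, and still so for the second after the job is handed in, with the robot touching nothing.
Of pot_a, pot_b, pot_c, pot_d only 3 to 4 are there at a start; the rules pass over those that are not, and their reading is None.
At some moment in a run one of pot_a, pot_b, pot_c may be knocked a few centimetres aside while the robot is not near it.
It also fails if it takes over 208 s, if anything falls off the work surface, if the arm or the gripper's body presses on something with over 40 N, if the wrist force passes 120 N, or if a joint passes its speed limit or range.

ROBOT

A 7-joint arm with a two-finger parallel gripper is mounted at the origin on the work surface. World frame = base frame: x ahead of the robot, y to its left, z up, the work surface at z = 0. Lengths are in m, angles in rad, forces in N, time in s.
With the tool pointing down it reaches from about 0.35 to 0.9 m from the base axis. Payload 8.1 kg.
Tool frame: the origin (TCP) lies at the very end of the fingers, on their centre line; the grasp point (between the pads) lies 19 mm behind it; z points along the fingers, y is the line along which they close (so a half turn about z gives the same grasp; the last joint's range is limited). The gripper opens to 92 mm and grips with 3 to 60 N. Pads are 19 mm wide; open, the fingers measure 130 mm over their backs; the gripper's body (75 mm by 190 mm) begins 47 mm behind the grasp point.
Start: joints at [-0.103, 0.434, 0.025, 1.573, -0.012, 1.134, -0.075], TCP at [0.625, -0, 0.227] pointing down, gripper open.
Joint ranges: [-2.62, 2.62], [-0.44, 2.09], [-1.27, 1.32], [0.08, 2.57], [-1.32, 4.46], [0.12, 2], [-2.74, 2.74]. Speed limits (rad/s): [2.22, 2.22, 3.01, 3.01, 3.14, 3.14, 3.14].

INTERFACE

Orientations are given as a rotation vector (axis times angle).
In Python, from cell import arm gives the robot as it stands.
- The arm moves only by the tool carry_out, never from a script. Its argument "commands" is a list of rows, each a list of 7 numbers: the opening, from 0 (shut) to 1 (fully open), then the shift along the tool's x, y, z each as a share of 0.025 m, from -1 to 1, then the turn, a rotation vector about the tool's x, y, z each as a share of 0.1 rad, from -1 to 1. A call has 1 to 8 rows; each row shifts and turns the commanded pose from where the row before left it, along the tool's axes as they then stand; what a row does not reach is not made up. A row lasts 1/10 s, in which the tool goes at most 50 mm and 8.59 degrees, less where a joint would pass 70% of its speed; a pose out of reach is approached as far as the arm can. A call with a number of a shift or a turn outside -1 to 1 is refused whole. A call with a gripper value outside its range is refused whole. The fingers move at their own pace and stop on an object; "squeeze" is the grip in N (left out, the last holds). Time passes only in rows, so rows that do not move let the fingers close. It gives the time, the measured TCP pose, the force, the opening and the grip force at its end, in the units of the state.
- arm.observe(): the state, without advancing time (a new reading comes with each control period).
- arm.get_image(name): name is "scene" or "side" or "wrist"; returns a dict with "pixels" (420x560x3 uint8, red, green, blue), "range_z" (420x560 float32, m along the optical axis (not along the pixel's ray), 0 where there is no reading), "mtx" (3x3 intrinsics, pixels), "R" (3x3) and "t" (3): a world point X has camera coordinates R X + t; the wrist camera has in their place "tool_from_camera" (4x4, takes a point from camera to tool coordinates, whose origin is the TCP and whose axes are the flange's). Camera axes: x right, y down, z forward; pixel columns grow to the right and rows downward; lengths in m; the calibration is good to about 2 mm. A picture is of the moment at which its call begins: read the wrist's pose just before it.
- arm.sign_off(): hands the job in; it is judged then, once.
The state is a dict: "clock": time; "joints": joint angles; "dq": joint speeds; "joint_efforts": joint torques, N m; "position": TCP position; "ee_rot": TCP orientation; "force": force on the tool from outside, world axes, zero at the start; "ft_torque": the same for the moment, N m; "width": opening from 0.0 (shut) to 1.0 (fully open); "gripper_force": force on a finger pad.
Only numpy, scipy, OpenCV 4.12 (cv2) and the standard library are available. Lean on these libraries where they do the work, as an engineer would, in place of code of your own. Each camera call takes 0.05 s, during which the arm holds its last target. There are 200 camera calls.

## Working session

There is one attempt and no reset: what is moved stays moved. The work goes in short steps, Python scripts to look and compute and a tool call to move; the robot and the scene stay as the last step left them, time stands still between calls to the robot, and variables do not carry over. Pictures are saved under pics/ and viewed, at most 14 in all, crops included, and the job is handed in when it is done.

Besides the shell and the picture viewer there is one more tool, called after ">>>" as a command line: name --pt "numbers of a row" for each row, then --argument value for the rest. carry_out: Moves the arm, as the interface text tells. Shift numbers are shares of 0.025 m and turn numbers shares of 0.1 rad, none past 1 either way. Its arguments: {"type":"object","properties":{"commands":{"type":"array"},"squeeze":{"type":"number"}},"required":["commands"]}

```bash
ls; mkdir -p pics
cat > h.py <<'E'
import numpy as np, cv2, pickle
from cell import arm
from scipy.spatial.transform import Rotation as Ro
def grab(n):
    s=arm.observe(); d=arm.get_image(n); d['s']=s
    if n=='wrist':
        T=np.eye(4);T[:3,:3]=Ro.from_rotvec(s['ee_rot']).as_matrix();T[:3,3]=s['position']
        C=T@np.array(d['tool_from_camera'])
    else:
        R=np.array(d['R']);C=np.eye(4);C[:3,:3]=R.T;C[:3,3]=-R.T@np.array(d['t'])
    d['C']=C
    z=d['range_z'];K=np.array(d['mtx']);v,u=np.mgrid[:z.shape[0],:z.shape[1]]
    P=np.stack([(u-K[0,2])/K[0,0]*z,(v-K[1,2])/K[1,1]*z,z],-1)
    d['P']=P@C[:3,:3].T+C[:3,3]; d['P'][z<=0]=np.nan
    return d
def save(d,f,crop=None,sc=1):
    im=d['pixels'][:,:,::-1]
    if crop: im=im[crop[1]:crop[3],crop[0]:crop[2]]
    cv2.imwrite(f,cv2.resize(im,None,fx=sc,fy=sc,interpolation=cv2.INTER_CUBIC))
E
python3 - <<'E'
from h import *
for n in ('scene','side','wrist'):
    d=grab(n);pickle.dump(d,open(n+'.pkl','wb'));save(d,f'pics/{n}0.png',None,1.4 if n!='wrist' else 1)
    print(n,d['C'].round(3).tolist())
print(arm.observe())
E
```

```text
pics
scene [[-0.185, 0.743, -0.643, 1.22], [0.983, 0.138, -0.123, 0.114], [-0.002, -0.655, -0.756, 0.935], [0.0, 0.0, 0.0, 1.0]]
side [[0.997, -0.057, 0.042, 0.48], [-0.07, -0.722, 0.689, -0.867], [-0.008, -0.69, -0.724, 1.027], [0.0, 0.0, 0.0, 1.0]]
wrist [[1.0, 0.001, -0.001, 0.624], [0.001, -0.954, -0.3, 0.08], [-0.001, 0.3, -0.954, 0.383], [0.0, 0.0, 0.0, 1.0]]
{'clock': 0.15, 'joints': array([-0.10261801,  0.43507411,  0.02494273,  1.57389321, -0.0116426 ,
        1.13395121, -0.07512972]), 'dq': array([ 0.00129472, -0.00114334,  0.00067846, -0.00309853, -0.00082336,
       -0.00143665,  0.0004543 ]), 'joint_efforts': array([ 9.13879558e-04, -6.68263149e+01,  9.85680185e-01, -3.14695251e+01,
       -6.03506877e-02,  3.94195947e-02,  8.07748006e-05]), 'position': array([ 6.24621209e-01, -2.58295252e-06,  2.26115926e-01]), 'ee_rot': array([-2.22095751e+00, -2.22080209e+00,  1.37401036e-03]), 'force': array([-0.50010613, -0.25464327,  0.21634591]), 'ft_torque': array([-0.01916504, -0.02779238,  0.06857425]), 'gripper_force': 0.0, 'width': 0.9990683408184021}
```

View pics/scene0.png

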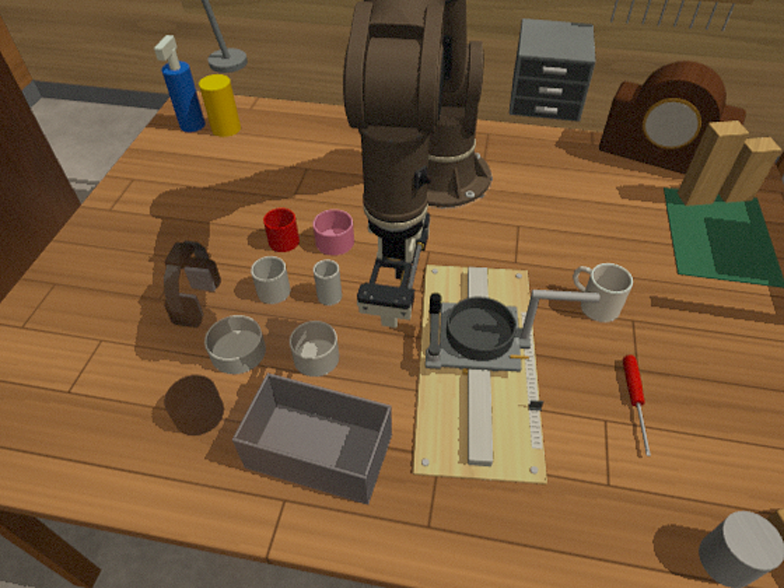

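View pics/side0.png

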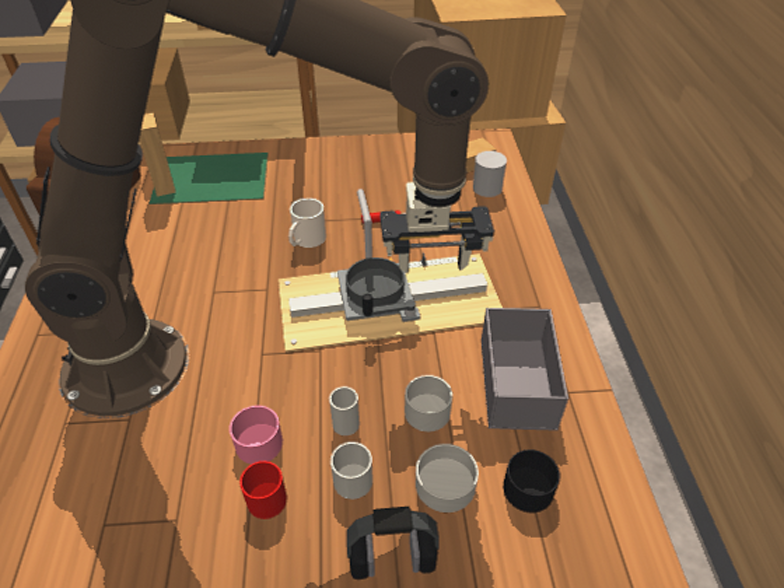

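```bash
cat > m.py <<'E'
from h import *
from scipy.optimize import least_squares
def fitpot(ds,guess,Rr,H,tol=.006,zb=0):
    c=np.array(guess[:2],float)
    for it in range(6):
        S=[]
        for d in ds:
            P=d['P'].reshape(-1,3); r=np.hypot(P[:,0]-c[0],P[:,1]-c[1])
            m=(abs(P[:,2]-zb-H)<tol)&(r<Rr+(.03 if it<2 else .007))&(r>Rr-(.03 if it<2 else .009)); S.append(P[m])
        S=np.concatenate(S)
        if len(S)<8: return c,len(S),None
        f=lambda p:np.hypot(S[:,0]-p[0],S[:,1]-p[1])-(Rr-.00175)
        o=least_squares(f,c,loss='soft_l1',f_scale=.002);c=o.x
    return c.round(4),len(S),round(float(np.sqrt(np.mean(f(c)**2))),4),np.median(S[:,2]).round(3)
E
python3 - <<'E'
from m import *
D={n:pickle.load(open(n+'.pkl','rb')) for n in('scene','side')}
s=D['scene'];px=lambda d,u,v:d['P'][int(v/1.4),int(u/1.4)].round(4)
for n,u,v,R,H in (('a',235,362,.053,.048),('b',315,366,.044,.06),('c',270,292,.035,.072),('d',328,294,.026,.084)):
    g=px(s,u,v);print(n,g)
    for ds in ([s],[D['side']],[s,D['side']]): print('  ',fitpot(ds,g,R,H))
for n,u,v in(('pointer',526,357),('pointer',518,357),('fin',536,402),('handle',435,297),('corner plate NR',431,366),('rail far L',470,460),('rail far R',492,460),('rail near',470,268),('rail nearR',487,268),('bar end',597,297),('bar post',537,292),('well floor',480,340),('ears1',190,250),('ears',183,280),('crate',262,380)): print(n,px(s,u,v))
d=D['scene'];P=d['P'];z=P[:,:,2]
save(s,'pics/s1.png',(290,180,450,350),4.7*.75)
save(s,'pics/s2.png',(105,160,175,245),7)
E
```

```text
a [ 0.6668 -0.2971  0.0379]
   (array([ 0.6737, -0.3186]), 60, 0.0042, np.float64(0.048))
   (array([ 0.6206, -0.3171]), 264, 0.0014, np.float64(0.046))
   (array([ 0.6732, -0.3199]), 115, 0.0043, np.float64(0.047))
b [ 0.6486 -0.1474  0.0383]
   (array([ 0.6068, -0.1608]), 197, 0.0014, np.float64(0.06))
   (array([ 0.6068, -0.1638]), 179, 0.0017, np.float64(0.059))
   (array([ 0.6069, -0.1623]), 376, 0.0018, np.float64(0.059))
c [ 0.4924 -0.2884  0.0401]
   (array([ 0.459, -0.296]), 141, 0.0018, np.float64(0.071))
   (array([ 0.4593, -0.2984]), 173, 0.0013, np.float64(0.071))
   (array([ 0.4593, -0.2976]), 314, 0.0017, np.float64(0.071))
d [ 0.4735 -0.1709  0.0349]
   (array([ 0.4502, -0.1763]), 97, 0.0018, np.float64(0.083))
   (array([ 0.4508, -0.1788]), 106, 0.0016, np.float64(0.083))
   (array([ 0.4506, -0.1778]), 203, 0.0019, np.float64(0.083))
pointer [0.5662 0.2281 0.0474]
pointer [0.5683 0.2155 0.0471]
fin [0.6462 0.2517 0.0291]
handle [0.5087 0.0486 0.1126]
corner plate NR [0.6139 0.0594 0.0438]
rail far L [0.7747 0.1492 0.0284]
rail far R [0.7698 0.1851 0.0319]
rail near [0.3458 0.1033 0.034 ]
rail nearR [0.3378 0.1382 0.0324]
bar end [0.5084 0.3268 0.1709]
bar post [0.5184 0.2244 0.1754]
well floor [0.5422 0.141  0.0501]
ears1 [ 0.5061 -0.4237  0.1481]
ears [ 0.4646 -0.4997  0.0018]
crate [ 0.6748 -0.2466  0.0032]
```

View pics/s1.png

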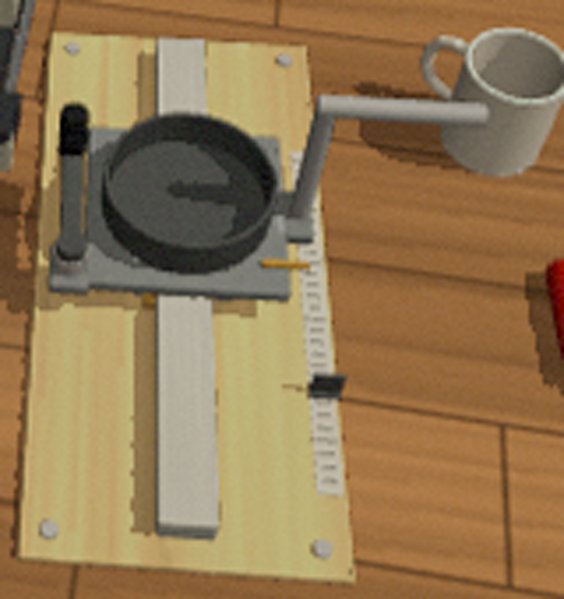

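View pics/s2.png

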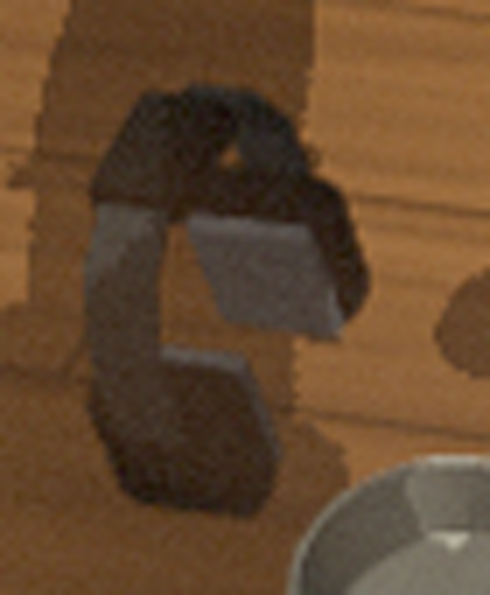

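```bash
cat > q.py <<'E'
from m import *
def railyaw(ds):
    # left/right rail edges: points with z~.03 within band, far portion
    S=np.concatenate([d['P'].reshape(-1,3) for d in ds]);
    m=(abs(S[:,2]-.030)<.004)&(S[:,0]>.33)&(S[:,0]<.80)&(abs(S[:,1]-.145-.107*(S[:,0]-.55))<.023)
    Q=S[m][:,:2];p=np.polyfit(Q[:,0],Q[:,1],1);return p,len(Q)
E
python3 - <<'E'
from q import *
D={n:pickle.load(open(n+'.pkl','rb')) for n in('scene','side')}
A=list(D.values())
print('rail',railyaw([A[0]]),railyaw([A[1]]))
for ds in ([A[0]],[A[1]],A):
    print('well',fitpot(ds,(.541,.14),.064,.079), 'handle')
    S=np.concatenate([d['P'].reshape(-1,3) for d in ds])
    def box(z0,z1,x0,x1,y0,y1):
        m=(S[:,2]>z0)&(S[:,2]<z1)&(S[:,0]>x0)&(S[:,0]<x1)&(S[:,1]>y0)&(S[:,1]<y1);return S[m]
    h=box(.107,.116,.48,.54,.02,.08);print('handle',len(h),h.min(0).round(4),h.max(0).round(4),h.mean(0).round(4))
    b=box(.158,.18,.46,.56,.2,.36);
    if len(b): print('bar',len(b),b.min(0).round(4),b.max(0).round(4),np.polyfit(b[:,1],b[:,0],1).round(4),b[:,2].max())
    e=box(.138,.155,.4,.6,-.55,-.36);print('crown',len(e),e.min(0).round(4),e.max(0).round(4),e.mean(0).round(4),cv2.minAreaRect((e[:,:2]*1000).astype(np.float32)))
    e=box(.02,.155,.4,.6,-.56,-.375);print('ears',cv2.minAreaRect((e[:,:2]*1000).astype(np.float32)))
    c=box(.095,.105,.6,.95,-.35,-.02);print('crate',c.min(0).round(3),c.max(0).round(3),cv2.minAreaRect((c[:,:2]*1000).astype(np.float32)))
    print('b..',[fitpot(ds,(.6206,-.3171),.053,.048)])
E
```

```text
rail (array([0.10845264, 0.08372959]), 1307) (array([0.10578404, 0.08288328]), 770)
well (array([0.5256, 0.1405]), 322, 0.0016, np.float64(0.079)) handle
handle 47 [0.4948 0.0401 0.1072] [0.5159 0.0611 0.1149] [0.5067 0.051  0.111 ]
bar 316 [0.4996 0.2164 0.1581] [0.5244 0.3307 0.1781] [-0.1101  0.5439] 0.17814545971000084
crown 268 [ 0.4797 -0.4586  0.138 ] [ 0.5535 -0.4213  0.152 ] [ 0.5217 -0.4384  0.1468] ((516.5550537109375, -439.93157958984375), (37.32574462890625, 73.760498046875), 89.81570434570312)
ears ((517.667236328125, -439.9795227050781), (143.39028930664062, 60.111427307128906), 0.771247148513794)
crate [ 0.717 -0.219  0.095] [ 0.866 -0.02   0.105] ((791.127197265625, -113.07523345947266), (200.1195526123047, 131.70394897460938), 83.69154357910156)
b.. [(array([ 0.6207, -0.3143]), 252, 0.0015, np.float64(0.048))]
well (array([0.5266, 0.1381]), 184, 0.002, np.float64(0.077)) handle
handle 32 [0.4968 0.0363 0.1074] [0.514  0.0567 0.114 ] [0.5056 0.0468 0.11  ]
bar 133 [0.4996 0.2146 0.1588] [0.5252 0.3336 0.176 ] [-0.1049  0.5402] 0.17604254907494477
crown 537 [ 0.4818 -
[... 556 characters left out ...]
.078)) handle
handle 79 [0.4948 0.0363 0.1072] [0.5159 0.0611 0.1149] [0.5063 0.0493 0.1106]
bar 449 [0.4996 0.2146 0.1581] [0.5252 0.3336 0.1781] [-0.1053  0.5419] 0.17814545971000084
crown 805 [ 0.4797 -0.4622  0.138 ] [ 0.5535 -0.4213  0.152 ] [ 0.5185 -0.4431  0.1464] ((516.6281127929688, -441.59271240234375), (73.90115356445312, 40.772972106933594), 0.4440181851387024)
ears ((517.7138671875, -442.0855712890625), (143.3891143798828, 64.26343536376953), 0.8590891361236572)
crate [ 0.717 -0.222  0.095] [ 0.867 -0.02   0.105] ((791.2376708984375, -115.39210510253906), (204.700927734375, 132.43295288085938), 83.69154357910156)
b.. [(array([ 0.6207, -0.3158]), 516, 0.0017, np.float64(0.047))]
```

>>> carry_out --pt "0.7 0 0 0 0 0 -1" --pt "0.7 0 0 0 0 0 -0.07" --pt "0.7 0.49 -0.9 0.6 0 0 0" --pt "0.7 0.49 -0.9 0.6 0 0 0" --pt "0.7 0.49 -0.9 0.6 0 0 0" --pt "0.7 0.49 -0.9 0.6 0 0 0" --pt "0.7 0.49 -0.9 0.6 0 0 0" --pt "0.7 0 0 0 0 0 0" --squeeze 10

```text
clock: 0.95
position: [0.5022, 0.0501, 0.1499]
ee_rot: [-2.097, -2.334, 0.006]
force: [0.5, -0.5, 0.3]
width: 0.702
gripper_force: 0.0
```

Run:
```python
from q import *
d=grab('wrist');S=d['P'].reshape(-1,3)
m=(abs(S[:,2]-.111)<.004)&(abs(S[:,0]-.506)<.025)&(abs(S[:,1]-.049)<.025);h=S[m]
print(len(h),h.min(0).round(4),h.max(0).round(4),h.mean(0).round(4))
s=d['s'];print(s['position'].round(4));save(d,'pics/w1.png')
```

```text
981 [0.4919 0.04   0.107 ] [0.5126 0.0605 0.1118] [0.5021 0.0508 0.1095]
[0.5022 0.0501 0.1499]
```

View pics/w1.png

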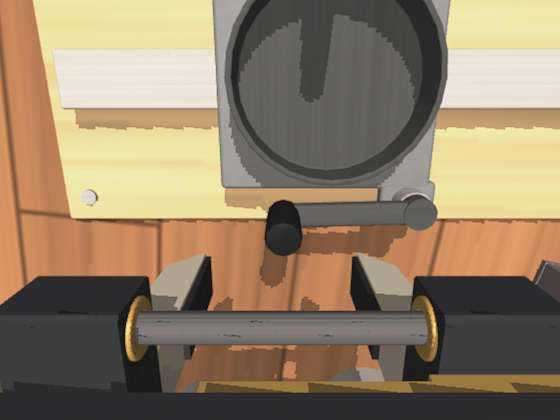

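>>> carry_out --pt "0.7 0 0 0.95 0 0 0" --pt "0.7 0 0 0.95 0 0 0" --pt "0.7 0 0 0.95 0 0 0" --pt "0.2 0 0 0 0 0 0" --pt "0.2 0 0 0 0 0 0" --pt "0.2 0 0 0 0 0 0" --pt "0.2 0 0 0 0 0 0" --pt "0.2 0 0 0 0 0 0" --squeeze 10

```text
clock: 1.8
position: [0.507, 0.0489, 0.0814]
ee_rot: [2.099, 2.336, 0.001]
force: [-10.5, -0.7, 7.4]
width: 0.319
gripper_force: 6.2
```

>>> carry_out --pt "0.2 0 0 0 0 0 0" --pt "0.2 0 0 0 0 0 0" --pt "0.2 0 0 0 0 0 0"

```text
clock: 2.1
position: [0.5034, 0.0484, 0.0805]
ee_rot: [-2.097, -2.334, 0.007]
force: [-11.1, -1.6, 10.9]
width: 0.237
gripper_force: 10.0
```

Run:
```python
from q import *
d=grab('wrist');save(d,'pics/w2.png');print(arm.observe())
```

```text
{'clock': 2.15, 'joints': array([-0.17284494,  0.42855217, -0.03735827,  2.0169306 ,  0.02382724,
        0.7020437 , -0.11817538]), 'dq': array([-1.69327522e-03, -8.74127513e-05, -1.46767438e-03,  5.06459272e-04,
       -2.83026683e-03, -1.74626559e-03, -2.24241771e-04]), 'joint_efforts': array([-4.26497462e-02, -5.39442229e+01,  5.01440093e-01, -2.70099396e+01,
        2.38286331e-01, -3.86749059e+00, -3.54464992e-02]), 'position': array([0.50341612, 0.04835341, 0.08054652]), 'ee_rot': array([-2.09729145, -2.33446524,  0.00687521]), 'force': array([-11.30289809,  -2.33666391,  10.4873246 ]), 'ft_torque': array([-0.27265423,  2.33519983,  0.00910013]), 'gripper_force': 10.003919452428818, 'width': 0.23694148986129948}
```

View pics/w2.png

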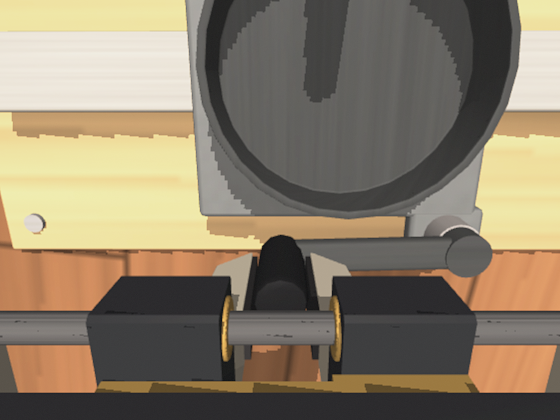

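>>> carry_out --pt "0.2 0.03 -0.1 -0.16 0 0 0" --pt "0.2 -0.54 0.04 0 0 0 0" --pt "0.2 -0.53 0.12 0 0 0 0" --pt "0.2 -0.5 0.2 0 0 0 0" --pt "0.2 -0.47 0.27 0 0 0 0" --pt "0.2 -0.42 0.34 0 0 0 0" --pt "0.2 0 0 0 0 0 0"

```text
clock: 2.85
position: [0.5358, -0.0131, 0.0845]
ee_rot: [2.103, 2.331, -0.002]
force: [-4.0, -6.7, 0.4]
width: 0.233
gripper_force: 10.1
```

>>> carry_out --pt "0.2 -0.37 0.4 0 0 0 0" --pt "0.2 -0.3 0.45 0 0 0 0" --pt "0.2 -0.23 0.49 0 0 0 0" --pt "0.2 -0.16 0.52 0 0 0 0" --pt "0.2 -0.08 0.53 0 0 0 0" --pt "0.2 0 0 0 0 0 0" --pt "0.2 0 0 0 0 0 0"

```text
clock: 3.55
position: [0.5987, -0.0337, 0.0846]
ee_rot: [2.1, 2.332, -0.0]
force: [0.4, -5.9, -3.4]
width: 0.203
gripper_force: 7.6
```

```bash
cat > pt.py <<'E'
from q import *
import sys
d=grab('scene');pickle.dump(d,open('scene.pkl','wb'));save(d,sys.argv[1],(340,220,430,310),6.5)
print(arm.observe()['position'], fitpot([d],(float(sys.argv[2]),float(sys.argv[3])),.064,.079))
E
python3 pt.py pics/p1.png .526 .14
```

```text
[ 0.59855209 -0.03363064  0.08464821] (array([0.5568, 0.1438]), 333, 0.0017, np.float64(0.079))
```

View pics/p1.png

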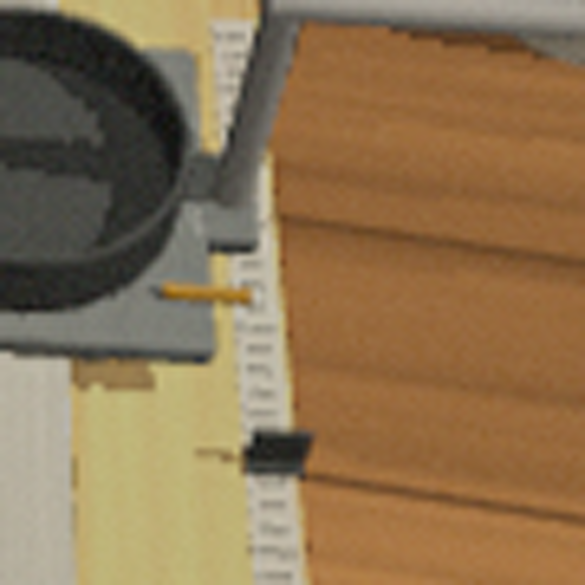

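>>> carry_out --pt "0.36 0 0 0 0 0 0" --pt "0.36 0 0 0 0 0 0" --pt "0.36 0 0 0 0 0 0" --pt "0.36 0.2 0 0 0 0 0" --pt "0.36 0 0.4 0 0 0 0" --pt "0.36 0 0.4 0 0 0 0" --pt "0.36 0 0.4 0 0 0 0" --pt "0.36 0 0 0 0 0 0"

```text
clock: 4.4
position: [0.6285, -0.0226, 0.0845]
ee_rot: [2.099, 2.336, 0.002]
force: [0.2, -0.0, -0.2]
width: 0.36
gripper_force: 0.0
```

```bash
cat > st.py <<'E'
from q import *
e=np.array([.9943,.1068]);n=np.array([-.1068,.9943])
def handle(ds):
    S=np.concatenate([d['P'].reshape(-1,3) for d in ds]);p=arm.observe()['position']
    m=(abs(S[:,2]-.1105)<.004)&(np.hypot(S[:,0]-p[0],S[:,1]-p[1])<.03);h=S[m];return len(h),h.mean(0).round(4),h.min(0).round(4),h.max(0).round(4)
def ptr(d):
    # brass pointer / dark fin in scene camera
    P=d['P'];im=d['pixels'].astype(int);hsv=cv2.cvtColor(d['pixels'],cv2.COLOR_RGB2HSV)
    x=P[:,:,0];y=P[:,:,1];z=P[:,:,2]
    reg=(x>.5)&(x<.72)&(y>.19)&(y<.29)
    br=reg&(hsv[:,:,1]>170)&(hsv[:,:,2]>120)&(abs(z-.046)<.006)
    dk=reg&(hsv[:,:,2]<60)&(z>.014)&(z<.04)&(y>.22)
    out=[]
    for m in(br,dk):
        Q=P[m];out+=[len(Q),Q.mean(0).round(4) if len(Q) else None, (Q[:,:2]@e).mean().round(4) if len(Q) else None,((Q[:,:2]@e).min().round(4),(Q[:,:2]@e).max().round(4)) if len(Q) else None]
    return out
E
python3 - <<'E'
from st import *
d=grab('scene');s2=grab('side');w=grab('wrist')
print(arm.observe()['position'])
for k in(d,s2,w): print(handle([k]),fitpot([k],(.5568,.1438),.064,.079))
print(ptr(d));print(ptr(w))
save(w,'pics/w3.png')
E
```

```text
[ 0.62676592 -0.02265873  0.08443791]st.py:5: RuntimeWarning: Mean of empty slice.
  m=(abs(S[:,2]-.1105)<.004)&(np.hypot(S[:,0]-p[0],S[:,1]-p[1])<.03);h=S[m];return len(h),h.mean(0).round(4),h.min(0).round(4),h.max(0).round(4)
  ret = um.true_divide(
Traceback (most recent call last):
  File "st.py", line 5, in handle
    m=(abs(S[:,2]-.1105)<.004)&(np.hypot(S[:,0]-p[0],S[:,1]-p[1])<.03);h=S[m];return len(h),h.mean(0).round(4),h.min(0).round(4),h.max(0).round(4)
                                                                                                               ~~~~~^^^
ValueError: zero-size array to reduction operation minimum which has no identity
```

```bash
sed -i 's/;h=S\[m\];return/;h=S[m]\n    if len(h)<5: return 0\n    return/' st.py
python3 - <<'E'
from st import *
d=grab('scene');s2=grab('side');w=grab('wrist')
for k in(d,s2,w): print(handle([k]),fitpot([k],(.5568,.1438),.064,.079))
print(ptr(d));print(ptr(w))
save(w,'pics/w3.png')
E
```

```text
0 (array([0.5566, 0.1438]), 341, 0.0017, np.float64(0.079))
(55, array([ 0.6276, -0.0295,  0.1103]), array([ 0.6006, -0.0393,  0.1066]), array([ 0.6531, -0.0156,  0.1141])) (array([0.5584, 0.141 ]), 126, 0.0021, np.float64(0.077))
(2112, array([ 0.6234, -0.0187,  0.1096]), array([ 0.5971, -0.0298,  0.1065]), array([ 0.653 , -0.0098,  0.1145])) (array([0.5546, 0.1431]), 1249, 0.0011, np.float64(0.077))
[14, array([0.5987, 0.2186, 0.0477]), np.float64(0.6187), (np.float64(0.6146), np.float64(0.6207)), 33, array([0.6358, 0.25  , 0.0256]), np.float64(0.6589), (np.float64(0.5866), np.float64(0.6713))]
[0, None, None, None, 0, None, None, None]
```

View pics/w3.png

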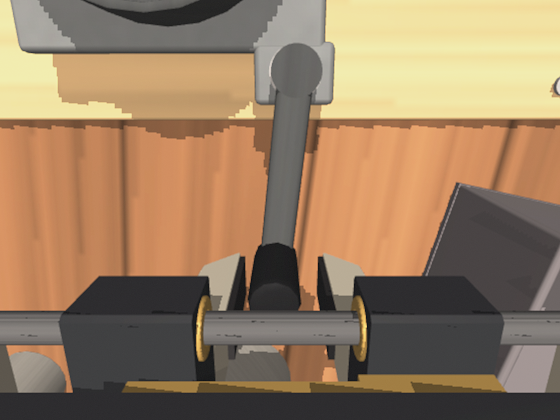

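Run:
```python
from st import *
d=grab('scene');P=d['P'];hsv=cv2.cvtColor(d['pixels'],cv2.COLOR_RGB2HSV)
Q=P[282:296,374:392].reshape(-1,3);v=hsv[282:296,374:392,2].ravel();k=Q[(v<70)&(Q[:,2]>.012)]
for r in sorted(k.tolist(),key=lambda r:-r[2])[::4]: print(np.round([*r,np.dot(r[:2],e)],4))
K=np.array(d['mtx']);C=d['C']
for nm,u,vv,z in(('ptr',376,265,.0475),('fintop',382.8,287.2,.032),('fintop near?',382.8,286.2,.032)):
    ray=C[:3,:3]@np.linalg.inv(K)@[u,vv,1];X=C[:3,3]+ray*(z-C[2,3])/ray[2];print(nm,X.round(4),(X[:2]@e).round(4))
s=grab('side');hs=cv2.cvtColor(s['pixels'],cv2.COLOR_RGB2HSV);P=s['P']
m=(abs(P[:,:,0]-.645)<.04)&(abs(P[:,:,1]-.245)<.03)&(hs[:,:,2]<70)&(P[:,:,2]>.012);Q=P[m];print('side fin',len(Q),Q.mean(0),Q.max(0),(Q[:,:2]@e).round(3))
```

```text
[0.6473 0.2583 0.0329 0.6712]
[0.6445 0.2613 0.0293 0.6688]
[0.6462 0.2594 0.0267 0.6702]
[0.6445 0.2575 0.0234 0.6684]
[0.6424 0.2627 0.0215 0.6668]
[0.6451 0.2581 0.0198 0.669 ]
[0.6488 0.2464 0.0174 0.6714]
[0.6459 0.2564 0.0157 0.6696]
[0.6498 0.2446 0.0137 0.6722]
[0.6432 0.2618 0.0128 0.6675]
ptr [0.5966 0.2319 0.0475] 0.6179
fintop [0.6482 0.2532 0.032 ] 0.6716
fintop near? [0.6454 0.2531 0.032 ] 0.6687<stdin>:9: RuntimeWarning: Mean of empty slice.
  ret = um.true_divide(
Traceback (most recent call last):
ValueError: zero-size array to reduction operation maximum which has no identity
```

>>> carry_out --pt "0.36 0 0.4 0 0 0 0" --pt "0.36 0 0.4 0 0 0 0" --pt "0.36 0 0.4 0 0 0 0" --pt "0.36 0 0.4 0 0 0 0" --pt "0.36 0 0 0 0 0 0" --pt "0.36 0 0 0 0 0 0"

```text
clock: 5.4
position: [0.6672, -0.0183, 0.0844]
ee_rot: [2.099, 2.337, 0.002]
force: [-0.0, 0.5, 0.0]
width: 0.361
gripper_force: 0.0
```

```bash
cat > st2.py <<'E'
from st import *
def report():
    d=grab('scene');P=d['P'];hsv=cv2.cvtColor(d['pixels'],cv2.COLOR_RGB2HSV)
    print(ptr(d)[:4],fitpot([d],(.585,.147),.064,.079),arm.observe()['position'].round(4),arm.observe()['force'].round(1))
    return d
E
python3 -c "
from st2 import *
report()"
```

```text
[16, array([0.6371, 0.2207, 0.0485]), np.float64(0.657), (np.float64(0.6524), np.float64(0.6598))] (array([0.5942, 0.1479]), 357, 0.0015, np.float64(0.079)) [ 0.6668 -0.0184  0.0845] [0.1 0.9 0.6]
```

>>> carry_out --pt "0.36 0 0.15 0 0 0 0" --pt "0.36 0 0.15 0 0 0 0" --pt "0.36 0 0.1 0 0 0 0" --pt "0.36 0 0 0 0 0 0" --pt "0.36 0 0 0 0 0 0"

```text
clock: 5.95
position: [0.6764, -0.0176, 0.0845]
ee_rot: [2.099, 2.337, 0.001]
force: [-1.4, 0.1, -0.2]
width: 0.36
gripper_force: 0.9
```

```bash
python3 -c "
from st2 import *
d=report();save(d,'pics/p2.png',(350,245,400,305),10)"
```

```text
[14, array([0.6434, 0.2244, 0.0484]), np.float64(0.6637), (np.float64(0.6625), np.float64(0.6652))] (array([0.6008, 0.1486]), 352, 0.0016, np.float64(0.079)) [ 0.6764 -0.0176  0.0845] [-1.4  0.3  0.6]
```

View pics/p2.png

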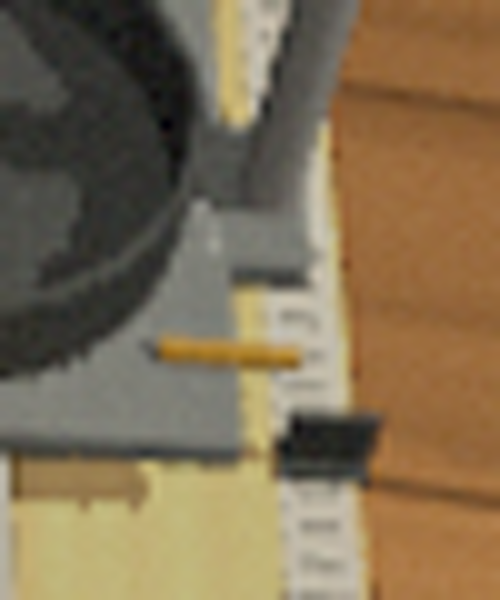

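Run:
```python
from st import *
d=grab('scene');K=np.array(d['mtx']);Ci=np.linalg.inv(d['C'])
def pr(ee,nn,z):
    X=np.array([*(ee*e+nn*n),z]);c=Ci[:3,:3]@X+Ci[:3,3];p=K@c/c[2];return ((p[:2]-[350,245])*10).round(0)
nn=np.array([.6474,.255])@n;print(nn)
for ee in(.664,.6665,.668,.6695,.672):
    print(ee,[pr(ee,nn,z) for z in(.008,.03,.032,.034)],'ptrz',pr(ee,nn,.0475),pr(ee-.02*0,nn-.03,.0475))
P=d['P'];hsv=cv2.cvtColor(d['pixels'],cv2.COLOR_RGB2HSV)
m=np.zeros(P.shape[:2],bool);m[284:294,376:390]=1;m&=hsv[:,:,2]<60
v,u=np.nonzero(m)
for r in range(284,294): print(r,u[v==r],P[r,380:388,2].round(3),(P[r,380:388,:2]@e).round(3))
```

```text
0.18440418
0.664 [array([317., 446.]), array([332., 400.]), array([334., 396.]), array([335., 392.])] ptrz [345. 363.] [221. 354.]
0.6665 [array([317., 455.]), array([333., 409.]), array([334., 405.]), array([336., 400.])] ptrz [346. 371.] [221. 363.]
0.668 [array([318., 460.]), array([333., 414.]), array([335., 410.]), array([336., 406.])] ptrz [346. 377.] [222. 368.]
0.6695 [array([318., 465.]), array([334., 419.]), array([335., 415.]), array([337., 411.])] ptrz [347. 382.] [222. 374.]
0.672 [array([319., 474.]), array([335., 428.]), array([336., 424.]), array([337., 420.])] ptrz [347. 391.] [223. 383.]
284 [] [0.01  0.008 0.011 0.009 0.009 0.002 0.    0.001] [0.649 0.648 0.65  0.648 0.648 0.644 0.642 0.642]
285 [] [ 0.036  0.008  0.011  0.011  0.011 -0.001 -0.     0.001] [0.668 0.651 0.652 0.652 0.652 0.644 0.645 0.646]
286 [] [0.032 0.033 0.033 0.034 0.032 0.033 0.032 0.032] [0.669 0.669 0.669 0.67  0.668 0.669 0.668 0.667]
287 [379 380 381 382 383 384 385 386] [0.026 0.029 0.028 0.028 0.031 0.028 0.03  0.03 ] [0.668 0.669 0.669 0.668 0.67  0.668 0.669 0.669]
288 [379 380 381 382 383 384 385 386] [0.024 0.025 0.025 0.026 0.025 0.022 0.023 0.023] [0.67  0.67  0.67  0.67  0.669 0.667 0.668 0.668]
289 [378 379 380 381 382 383 384 385 386] [0.019 0.022 0.018 0.024 0.022 0.018 0.019 0.021] [0.67  0.671 0.668 0.672 0.671 0.668 0.668 0.669]
290 [378 379 380 381 382 383 384 385 386] [0.015 0.014 0.015 0.016 0.014 0.016 0.014 0.002] [0.67  0.669 0.67  0.67  0.668 0.669 0.668 0.661]
291 [] [0.01  0.01  0.012 0.013 0.013 0.012 0.01  0.001] [0.67  0.67  0.67  0.671 0.67  0.67  0.669 0.663]
292 [380] [0.014 0.01  0.012 0.014 0.011 0.01  0.011 0.004] [0.675 0.672 0.673 0.674 0.672 0.672 0.672 0.668]
293 [] [ 0.009  0.007  0.011  0.011  0.014  0.01   0.008 -0.   ] [0.674 0.674 0.675 0.675 0.677 0.674 0.673 0.668]
```

>>> carry_out --pt "0.36 0 0.1 0 0 0 0" --pt "0.36 0 0.1 0 0 0 0" --pt "0.36 0 0 0 0 0 0" --pt "0.36 0 0 0 0 0 0"

```text
clock: 6.45
position: [0.6815, -0.017, 0.0845]
ee_rot: [2.099, 2.337, 0.001]
force: [-2.8, 0.9, 0.7]
width: 0.361
gripper_force: 1.0
```

```bash
cat > fine.py <<'E'
from st2 import *
from scipy.optimize import least_squares
def brass(d):
    K=np.array(d['mtx']);C=d['C'];hsv=cv2.cvtColor(d['pixels'],cv2.COLOR_RGB2HSV)
    P=d['P'];reg=(P[:,:,0]>.5)&(P[:,:,0]<.72)&(P[:,:,1]>.19)&(P[:,:,1]<.26)&(hsv[:,:,1]>165)&(hsv[:,:,2]>110)&(hsv[:,:,0]<25)&(abs(P[:,:,2]-.047)<.008)
    v,u=np.nonzero(reg);w=hsv[v,u,1].astype(float)-120
    # intersect rays with z=.0475 plane
    R=(C[:3,:3]@np.linalg.inv(K)@np.stack([u,v,np.ones(len(u))])).T
    X=C[:3,3]+R*((.0475-C[2,3])/R[:,2])[:,None]
    E=X[:,:2]@e;N=X[:,:2]@n
    return len(u),np.average(E,weights=w).round(4),E.min().round(4),E.max().round(4),N.min().round(4),N.max().round(4)
if __name__=='__main__':
    d=report();print('brass',brass(d),brass(grab('scene')))
    print('fin',[(lambda Q:(np.median(Q[:,:2]@e)-.0015).round(4))(d['P'][287:290,379:387].reshape(-1,3))])
E
python3 fine.py
```

```text
[14, array([0.6482, 0.2238, 0.048 ]), np.float64(0.6684), (np.float64(0.6662), np.float64(0.6704))] (array([0.6058, 0.1491]), 362, 0.0016, np.float64(0.079)) [ 0.6815 -0.017   0.0845] [-1.2 -0.1 -0.4]
brass (16, np.float64(0.6681), np.float64(0.6664), np.float64(0.6694), np.float64(0.1395), np.float64(0.1709)) (15, np.float64(0.668), np.float64(0.666), np.float64(0.6694), np.float64(0.1418), np.float64(0.1709))
fin [np.float64(0.6672)]
```

>>> carry_out --pt "0.36 -0.23 -0.22 0 0 0 0.7" --pt "0.36 0 0 0 0 0 0" --pt "0.36 0.02 -0.36 0 0 0 1" --pt "0.36 0.02 -0.36 0 0 0 1" --pt "0.36 0.02 -0.36 0 0 0 1" --pt "0.36 0.02 -0.36 0 0 0 1" --pt "0.36 0.02 -0.36 0 0 0 1" --pt "0.36 0 0 0 0 0 0"

```text
clock: 7.35
position: [0.6327, -0.0131, 0.0848]
ee_rot: [2.671, 1.653, 0.001]
force: [0.3, -0.1, -0.0]
width: 0.363
gripper_force: 0.0
```

```bash
python3 fine.py; python3 -c "
from st import *
for k in('wrist','side','scene'):
    w=grab(k);print(handle([w]))
save(grab('wrist'),'pics/w4.png')"
```

```text
[14, array([0.6489, 0.2237, 0.049 ]), np.float64(0.6691), (np.float64(0.6673), np.float64(0.6706))] (array([0.6059, 0.1491]), 360, 0.0017, np.float64(0.079)) [ 0.6332 -0.0132  0.0848] [-0.3  0.   0.7]
brass (16, np.float64(0.6681), np.float64(0.6664), np.float64(0.6694), np.float64(0.1395), np.float64(0.1709)) (15, np.float64(0.6681), np.float64(0.6664), np.float64(0.6694), np.float64(0.1418), np.float64(0.1709))
fin [np.float64(0.6679)]
(2564, array([ 0.6385, -0.0098,  0.1097]), array([ 0.6119, -0.0248,  0.1065]), array([0.6631, 0.0073, 0.1145]))
(49, array([ 0.633 , -0.0166,  0.1104]), array([ 0.6038, -0.0361,  0.1066]), array([ 0.6526, -0.003 ,  0.1144]))
(12, array([6.305e-01, 1.000e-04, 1.096e-01]), array([ 0.6143, -0.0155,  0.1072]), array([0.6622, 0.0076, 0.1133]))
```

View pics/w4.png

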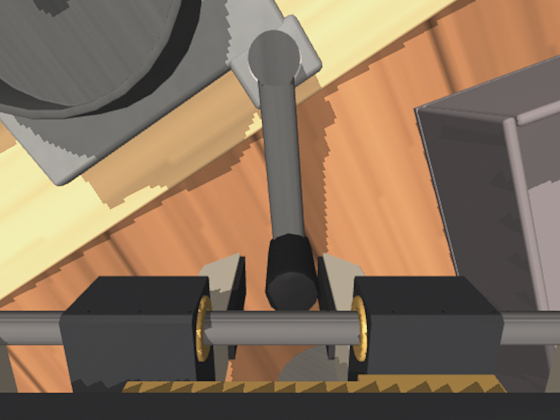

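>>> carry_out --pt "0.36 0.02 -0.36 0 0 0 1" --pt "0.36 0.02 -0.36 0 0 0 1" --pt "0.36 0.02 -0.36 0 0 0 1" --pt "0.36 0.02 -0.36 0 0 0 1" --pt "0.36 0.02 -0.36 0 0 0 1" --pt "0.36 0.02 -0.36 0 0 0 1" --pt "0.36 0.02 -0.36 0 0 0 1" --pt "0.36 0 0 0 0 0 0"

```text
clock: 8.45
position: [0.5902, 0.0323, 0.0843]
ee_rot: [-3.076, -0.637, 0.001]
force: [0.6, -0.3, 0.2]
width: 0.362
gripper_force: 0.0
```

>>> carry_out --pt "0.36 0.02 -0.36 0 0 0 1" --pt "0.36 0.02 -0.36 0 0 0 1" --pt "0.36 0.02 -0.36 0 0 0 1" --pt "0.36 0 -0.12 0 0 0 0" --pt "0.36 0 0 0 0 0 0"

```text
clock: 8.95
position: [0.5836, 0.0606, 0.0844]
ee_rot: [3.136, 0.178, 0.0]
force: [-0.4, -0.5, 0.2]
width: 0.362
gripper_force: 0.0
```

```bash
python3 fine.py; python3 -c "
from st import *
save(grab('wrist'),'pics/w5.png')"
```

```text
[15, array([0.6485, 0.2249, 0.0488]), np.float64(0.6689), (np.float64(0.6664), np.float64(0.6707))] (array([0.6058, 0.1491]), 342, 0.0016, np.float64(0.079)) [0.5839 0.0604 0.0845] [ 1.8 -0.4  0.3]
brass (17, np.float64(0.668), np.float64(0.666), np.float64(0.6694), np.float64(0.1395), np.float64(0.1709)) (16, np.float64(0.6681), np.float64(0.666), np.float64(0.6694), np.float64(0.1418), np.float64(0.1709))
fin [np.float64(0.6679)]
```

View pics/w5.png

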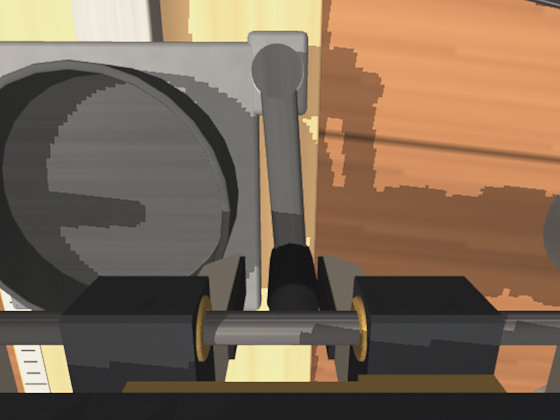

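>>> carry_out --pt "0.36 0 -0.12 0 0 0 0" --pt "0.36 0 -0.12 0 0 0 0" --pt "0.36 0 0 0 0 0 0"

```text
clock: 9.4
position: [0.5827, 0.0666, 0.0845]
ee_rot: [-3.137, -0.17, 0.0]
force: [-0.0, -0.6, 0.0]
width: 0.361
gripper_force: 0.5
```

>>> carry_out --pt "0.36 0 -0.12 0 0 0 0" --pt "0.36 0 0 0 0 0 0" --pt "0.36 0 0 0 0 0 0"

```text
clock: 9.7
position: [0.5824, 0.068, 0.0844]
ee_rot: [3.135, 0.168, -0.0]
force: [-2.2, -5.9, 0.6]
width: 0.361
gripper_force: 2.9
```

>>> carry_out --pt "0.36 0 -0.15 0 0 0 0" --pt "0.36 0 0 0 0 0 0" --pt "0.36 0 0 0 0 0 0"

```text
clock: 10.0
position: [0.5824, 0.0682, 0.0844]
ee_rot: [3.132, 0.163, 0.0]
force: [1.4, -15.0, -0.9]
width: 0.363
gripper_force: 7.6
```

```bash
python3 fine.py
```

```text
[15, array([0.6484, 0.2249, 0.0486]), np.float64(0.6688), (np.float64(0.6665), np.float64(0.6704))] (array([0.6057, 0.1492]), 332, 0.0016, np.float64(0.079)) [0.5824 0.0682 0.0844] [  1.  -15.3  -0.9]
brass (15, np.float64(0.6682), np.float64(0.6664), np.float64(0.6694), np.float64(0.1418), np.float64(0.1709)) (17, np.float64(0.668), np.float64(0.666), np.float64(0.6694), np.float64(0.1395), np.float64(0.1709))
fin [np.float64(0.6677)]
```

>>> carry_out --pt "0.36 0 0.4 0 0 0 0" --pt "0.36 0 0 -0.5 0 0 0" --pt "0.36 0 0 -1 0 0 0" --pt "0.36 0 0 -1 0 0 0" --pt "0.36 0 0 -1 0 0 0" --pt "0.36 0 0 -1 0 0 0" --pt "0.36 0 0 -1 0 0 -1" --pt "0.36 0 0 0 0 0 -1"

```text
clock: 10.9
position: [0.5853, 0.0645, 0.2267]
ee_rot: [-3.102, -0.489, -0.011]
force: [0.7, -1.0, -0.6]
width: 0.362
gripper_force: 0.0
```

>>> carry_out --pt "0.36 0 0 0 0 0 -1" --pt "0.36 0 0 0 0 0 -1" --pt "0.36 0 0 0 0 0 -1" --pt "0.36 0 0 0 0 0 -1" --pt "0.36 0 0 0 0 0 -1" --pt "0.36 0 0 0 0 0 -1" --pt "0.36 0 0 0 0 0 -1" --pt "0.36 0 0 0 0 0 -1"

```text
clock: 11.7
position: [0.5833, 0.0644, 0.2232]
ee_rot: [-2.667, -1.659, -0.002]
force: [-0.0, 0.7, -0.2]
width: 0.359
gripper_force: 0.0
```

>>> carry_out --pt "0.36 0 0 0 0 0 -1" --pt "0.36 0 0 0 0 0 -1" --pt "0.36 0 0 0 0 0 -1" --pt "0.36 0 0 0 0 0 -1" --pt "0.36 0 0 0 0 0 -1" --pt "0.36 0 0 0 0 0 -0.7" --pt "0.36 -0.96 -0.13 0 0 0 0" --pt "0.36 -0.96 -0.13 0 0 0 0"

```text
clock: 12.5
position: [0.582, 0.0161, 0.2232]
ee_rot: [2.096, 2.34, 0.003]
force: [0.8, 0.2, -0.1]
width: 0.36
gripper_force: 0.0
```

>>> carry_out --pt "0.36 -0.96 -0.13 0 0 0 0" --pt "0.36 -0.96 -0.13 0 0 0 0" --pt "0.36 -0.96 -0.13 0 0 0 0" --pt "0.36 -0.96 -0.13 0 0 0 0" --pt "0.36 -0.96 -0.13 0 0 0 0" --pt "0.36 -0.96 -0.13 0 0 0 0" --pt "0.36 -0.96 -0.13 0 0 0 0" --pt "0.36 -0.96 -0.13 0 0 0 0"

```text
clock: 13.3
position: [0.5769, -0.1788, 0.2233]
ee_rot: [2.098, 2.337, 0.002]
force: [-0.1, -0.4, 0.1]
width: 0.359
gripper_force: 0.0
```

>>> carry_out --pt "0.36 -0.96 -0.13 0 0 0 0" --pt "0.36 -0.96 -0.13 0 0 0 0" --pt "0.36 -0.96 -0.13 0 0 0 0" --pt "0.36 0 0 0 0 0 0"

```text
clock: 13.7
position: [0.574, -0.2552, 0.2232]
ee_rot: [2.103, 2.331, -0.002]
force: [-0.1, -0.3, 0.2]
width: 0.361
gripper_force: 0.0
```

```bash
cat > pots.py <<'E'
from st import *
POT={'a':(.6207,-.316,.053,.048),'b':(.6069,-.1623,.044,.06),'c':(.4593,-.2976,.035,.072),'d':(.4506,-.1778,.026,.084)}
def pots(cams=('scene','side','wrist'),names='abcd'):
    s=arm.observe();print('TCP',s['position'].round(4),Ro.from_rotvec(s['ee_rot']).as_matrix()[:,1].round(4))
    for c in cams:
        d=grab(c);print(c,{k:fitpot([d],POT[k][:2],POT[k][2],POT[k][3]) for k in names},'well',fitpot([d],(.6057,.1485),.064,.079))
    return d
if __name__=='__main__':
    d=pots();save(d,'pics/w6.png')
E
python3 pots.py
```

```text
TCP [ 0.574  -0.2552  0.2232] [9.947e-01 1.025e-01 8.000e-04]
scene {'a': (array([ 0.6206, -0.3141]), 247, 0.0016, np.float64(0.048)), 'b': (array([ 0.5805, -0.1954]), 199, 0.0015, np.float64(0.06)), 'c': (array([ 0.4593, -0.296 ]), 127, 0.0017, np.float64(0.071)), 'd': (array([ 0.45  , -0.1766]), 105, 0.0015, np.float64(0.083))} well (array([0.6058, 0.149 ]), 362, 0.0016, np.float64(0.079))
side {'a': (array([ 0.6206, -0.3171]), 270, 0.0014, np.float64(0.047)), 'b': (array([ 0.5807, -0.198 ]), 191, 0.0016, np.float64(0.058)), 'c': (array([ 0.4594, -0.2984]), 174, 0.0014, np.float64(0.07)), 'd': (array([ 0.4507, -0.179 ]), 109, 0.0016, np.float64(0.083))} well (array([0.608 , 0.1462]), 51, 0.0016, np.float64(0.077))
wrist {'a': (array([ 0.6177, -0.3152]), 1191, 0.0012, np.float64(0.047)), 'b': (array([ 0.5776, -0.1966]), 1517, 0.0012, np.float64(0.059)), 'c': (array([ 0.457 , -0.2968]), 1230, 0.0011, np.float64(0.07)), 'd': (array([ 0.448 , -0.1778]), 1261, 0.0011, np.float64(0.082))} well (array([0.6057, 0.1485]), 0, None)
```

>>> carry_out --pt "0.36 -0.86 -0.18 0.2 0 0 0" --pt "0.36 -0.86 -0.18 0.2 0 0 0" --pt "0.36 -0.86 -0.18 0.5 0 0 0" --pt "0.36 0 0 0.9 0 0 0" --pt "0.36 0 0 0.9 0 0 0" --pt "0.36 0 0 0.9 0 0 0" --pt "0.36 0 0 0.9 0 0 0" --pt "0.36 0 0 0.9 0 0 0" --squeeze 30

```text
clock: 14.65
position: [0.5689, -0.315, 0.0866]
ee_rot: [2.097, 2.339, 0.002]
force: [0.5, -0.9, -0.4]
width: 0.362
gripper_force: 0.0
```

>>> carry_out --pt "0.36 0 0 0.8 0 0 0" --pt "0.36 0 0 0.8 0 0 0" --pt "0.36 0 0 0.1 0 0 0" --pt "0.36 0 0 0 0 0 0"

```text
clock: 15.05
position: [0.5683, -0.3157, 0.0446]
ee_rot: [-2.097, -2.338, -0.001]
force: [0.6, 0.3, 0.9]
width: 0.356
gripper_force: 0.0
```

>>> carry_out --pt "0.36 -0.2 0 0.34 0 0 0" --pt "0.36 0 0 0 0 0 0" --pt "0.0 0 0 0 0 0 0" --pt "0.0 0 0 0 0 0 0" --pt "0.0 0 0 0 0 0 0" --pt "0.0 0 0 0 0 0 0" --pt "0.0 0 0 0 0 0 0" --pt "0.0 0 0 0 0 0 0"

```text
clock: 15.85
position: [0.5686, -0.322, 0.0362]
ee_rot: [2.099, 2.337, 0.0]
force: [1.2, 0.7, 2.6]
width: 0.041
gripper_force: 30.6
```

>>> carry_out --pt "0.0 0 0 -0.2 0 0 0" --pt "0.0 0 0 -0.5 0 0 0" --pt "0.0 0 0 -0.8 0 0 0" --pt "0.0 0 0 -0.8 0 0 0" --pt "0.0 0 0 -0.8 0 0 0" --pt "0.0 0 0 -0.8 0 0 0" --pt "0.0 0 0 -0.8 0 0 0" --pt "0.0 0 0 -0.8 0 0 0"

```text
clock: 16.65
position: [0.5682, -0.3221, 0.1753]
ee_rot: [2.099, 2.336, 0.0]
force: [-0.4, -1.3, -0.8]
width: 0.04
gripper_force: 30.7
```

```bash
cat > held.py <<'E'
# fit rim circle & tilt of held pot in tool frame: argv pot
from st import *
import sys
def held(d,k,Rr):
    s=d['s'];p=s['position'];P=d['P'].reshape(-1,3)
    m=(abs(P[:,2]-p[2])<.05)&(np.hypot(*(P[:,:2]-p[:2]).T)<2*Rr+.03)
    return P[m]
E
python3 - <<'E'
from st import *
s=arm.observe();p=s['position'];print(p,s['width'],s['gripper_force'],s['force'])
g=p[:2]+.0513*e
for c in('scene','side','wrist'):
    d=grab(c);print(c,fitpot([d],g,.053,.012,.008,zb=p[2]))
    P=d['P'].reshape(-1,3);r=np.hypot(P[:,0]-g[0],P[:,1]-g[1]);m=(abs(r-.0513)<.008)&(abs(P[:,2]-p[2]-.012)<.025);Q=P[m]
    if len(Q)>50:
        A=np.c_[Q[:,:2]-g,np.ones(len(Q))]
        # upper envelope: bin by angle, take 90pct z
        a=np.arctan2(*(Q[:,:2]-g).T[::-1]);o=[]
        for b in np.arange(-np.pi,np.pi,.5):
            k=(a>=b)&(a<b+.5)
            if k.sum()>8:o.append((round(b+.25,2),np.percentile(Q[k,2],90).round(4)))
        print(o)
E
```

```text
[ 0.56823663 -0.32211725  0.17531425] 0.04044656018222843 30.672992086037993 [-0.36489205 -1.29843657 -0.82308629]
scene (array([ 0.621 , -0.3201]), 234, 0.002, np.float64(0.185))
[(np.float64(-1.89), np.float64(0.1819)), (np.float64(-1.39), np.float64(0.187)), (np.float64(-0.89), np.float64(0.187)), (np.float64(-0.39), np.float64(0.1864)), (np.float64(0.11), np.float64(0.1859)), (np.float64(0.61), np.float64(0.1859)), (np.float64(1.11), np.float64(0.1861)), (np.float64(1.61), np.float64(0.1875)), (np.float64(2.11), np.float64(0.1888)), (np.float64(2.61), np.float64(0.1879)), (np.float64(3.11), np.float64(0.2024))]
side (array([ 0.6221, -0.324 ]), 295, 0.002, np.float64(0.188))
[(np.float64(-2.89), np.float64(0.2056)), (np.float64(-2.39), np.float64(0.1908)), (np.float64(-1.89), np.float64(0.1897)), (np.float64(-1.39), np.float64(0.1901)), (np.float64(-0.89), np.float64(0.1913)), (np.float64(-0.39), np.float64(0.1917)), (np.float64(0.11), np.float64(0.1898)), (np.float64(0.61), np.float64(0.1898)), (np.float64(1.11), np.float64(0.1808))]
wrist (array([ 0.6187, -0.3224]), 6370, 0.0019, np.float64(0.186))
[(np.float64(-2.89), np.float64(0.1891)), (np.float64(-0.89), np.float64(0.1867)), (np.float64(-0.39), np.float64(0.1856)), (np.float64(0.11), np.float64(0.1861)), (np.float64(0.61), np.float64(0.1865)), (np.float64(1.11), np.float64(0.187)), (np.float64(1.61), np.float64(0.1873)), (np.float64(2.11), np.float64(0.1875)), (np.float64(2.61), np.float64(0.1879)), (np.float64(3.11), np.float64(0.2075))]
```

>>> carry_out --pt "0.0 0.5 0.07 0 0 0 0" --pt "0.0 0.94 0.07 0 0 0 0" --pt "0.0 0.94 0.07 0 0 0 0" --pt "0.0 0.94 0.07 0 0 0 0" --pt "0.0 0.94 0.07 0 0 0 0" --pt "0.0 0.94 0.07 0 0 0 0" --pt "0.0 0.94 0.07 0 0 0 0" --pt "0.0 0.94 0.07 0 0 0 0"

```text
clock: 17.6
position: [0.5623, -0.1423, 0.1723]
ee_rot: [-2.097, -2.336, 0.002]
force: [0.4, 0.3, -1.4]
width: 0.046
gripper_force: 30.7
```

>>> carry_out --pt "0.0 0.94 0.07 0 0 0 0" --pt "0.0 0.94 0.07 0 0 0 0" --pt "0.0 0.94 0.07 0 0 0 0" --pt "0.0 0.94 0.07 0 0 0 0" --pt "0.0 0.94 0.07 0 0 0 0" --pt "0.0 0.94 0.07 0 0 0 0" --pt "0.0 0.94 0.07 0 0 0 0" --pt "0.0 0.94 0.07 0 0 0 0"

```text
clock: 18.4
position: [0.5558, 0.0457, 0.1723]
ee_rot: [-2.097, -2.337, 0.002]
force: [0.5, -0.2, -0.2]
width: 0.044
gripper_force: 30.7
```

>>> carry_out --pt "0.0 0.94 0.07 0 0 0 0" --pt "0.0 0.94 0.07 0 0 0 0" --pt "0.0 0.94 0.07 0 0 0 0" --pt "0.0 0.5 0.07 0 0 0 0" --pt "0.0 0 0 0 0 0 0" --pt "0.0 0 0 0 0 0 0"

```text
clock: 19.0
position: [0.5551, 0.1263, 0.173]
ee_rot: [2.1, 2.337, -0.002]
force: [0.2, -0.6, -1.4]
width: 0.042
gripper_force: 30.7
```

```bash
cat > hp.py <<'E'
from st import *
import sys
# argv: radius, pinch offset along e to centre, rim height above TCP, [outer guess R, rim z]
R,off,h,Ro_,zr=map(float,sys.argv[1:6])
s=arm.observe();p=s['position'];print(p.round(4),round(s['width'],3),s['gripper_force'].__round__(1),s['force'].round(1))
g=p[:2]+off*e
for c in('scene','side','wrist'):
    d=grab(c);a=fitpot([d],g,R,h,.006,zb=p[2]);b=fitpot([d],(.6057,.1485),Ro_,zr)
    print(c,a,b,'shift e,n:',((b[0]-a[0])@e).round(4),((b[0]-a[0])@n).round(4))
E
python3 hp.py .053 .0513 .012 .064 .079
```

```text
[0.5551 0.1263 0.173 ] 0.042 30.7 [ 0.2 -0.6 -1.4]
scene (array([0.6075, 0.1272]), 182, 0.0014, np.float64(0.183)) (array([0.6053, 0.1487]), 240, 0.0015, np.float64(0.079)) shift e,n: 0.0001 0.0216
side (array([0.6091, 0.124 ]), 147, 0.0022, np.float64(0.182)) (array([0.607 , 0.1467]), 112, 0.0019, np.float64(0.077)) shift e,n: 0.0003 0.0228
wrist (array([0.6047, 0.1258]), 5037, 0.0018, np.float64(0.182)) (array([0.6031, 0.1478]), 2235, 0.0013, np.float64(0.078)) shift e,n: 0.0008 0.022
```

>>> carry_out --pt "0.0 0.45 0.02 0 0 0 0" --pt "0.0 0.45 0 0 0 0 0" --pt "0.0 0 0 0 0 0 0" --pt "0.0 0 0 0.8 0 0 0" --pt "0.0 0 0 0.8 0 0 0" --pt "0.0 0 0 0.6 0 0 0" --pt "0.0 0 0 0 0 0 0"

```text
clock: 19.85
position: [0.552, 0.1493, 0.1166]
ee_rot: [-2.098, -2.336, 0.005]
force: [-0.1, -0.2, -1.5]
width: 0.042
gripper_force: 30.7
```

```bash
python3 hp.py .053 .0513 .012 .064 .079
```

```text
[0.552  0.1493 0.1166] 0.042 30.7 [-0.1 -0.2 -1.5]
scene (array([0.6047, 0.1504]), 175, 0.0013, np.float64(0.127)) (array([0.6052, 0.1492]), 221, 0.0015, np.float64(0.079)) shift e,n: 0.0004 -0.0012
side (array([0.6065, 0.1478]), 145, 0.0025, np.float64(0.127)) (array([0.6027, 0.1332]), 107, 0.004, np.float64(0.081)) shift e,n: -0.0053 -0.0141
wrist (array([0.6026, 0.1503]), 5649, 0.0018, np.float64(0.128)) (array([0.5833, 0.1361]), 4415, 0.0045, np.float64(0.084)) shift e,n: -0.0207 -0.0121
```

>>> carry_out --pt "0.0 -0.04 0 0.4 0 0 0" --pt "0.0 0 0 0.4 0 0 0" --pt "0.0 0 0 0.25 0 0 0" --pt "0.0 0 0 0.15 0 0 0" --pt "0.0 0 0 0 0 0 0"

```text
clock: 20.5
position: [0.5532, 0.1484, 0.0877]
ee_rot: [-2.099, -2.337, 0.002]
force: [-0.8, -0.7, -1.3]
width: 0.038
gripper_force: 30.7
```

>>> carry_out --pt "0.0 0 0 0.1 0 0 0" --pt "0.0 0 0 0 0 0 0" --pt "0.3 0 0 0 0 0 0" --pt "0.3 0 0 0 0 0 0" --pt "0.3 0 0 0 0 0 0" --pt "0.3 0 0 0 0 0 0" --pt "0.3 0 0 -0.5 0 0 0" --pt "0.3 0 0 -1 0 0 0"

```text
clock: 21.3
position: [0.5524, 0.1482, 0.1231]
ee_rot: [-2.099, -2.336, 0.005]
force: [-0.1, 0.1, -0.1]
width: 0.304
gripper_force: 0.0
```

>>> carry_out --pt "0.36 0 0 -1 0 0 0" --pt "0.36 0 0 -1 0 0 0" --pt "0.36 0 0 -1 0 0 0" --pt "0.36 -0.9 0 0 0 0 0" --pt "0.36 -0.9 0 0 0 0 0" --pt "0.36 -0.9 0 0 0 0 0" --pt "0.36 -0.9 0 0 0 0 0" --pt "0.36 -0.9 0 0 0 0 0"

```text
clock: 22.1
position: [0.5657, 0.0358, 0.1996]
ee_rot: [2.099, 2.337, 0.001]
force: [0.9, 0.5, 1.3]
width: 0.363
gripper_force: 0.0
```

>>> carry_out --pt "0.36 -0.9 0 0 0 0 0" --pt "0.36 -0.9 0 0 0 0 0" --pt "0.36 -0.9 0 0 0 0 0" --pt "0.36 -0.9 0 0 0 0 0" --pt "0.36 -0.9 0 0 0 0 0" --pt "0.36 -0.9 0 0 0 0 0" --pt "0.36 -0.5 0 0 0 0 0" --pt "0.36 0 0 0 0 0 0"

```text
clock: 22.9
position: [0.5813, -0.1121, 0.1991]
ee_rot: [2.102, 2.333, -0.0]
force: [-0.4, -0.1, 1.2]
width: 0.359
gripper_force: 0.0
```

```bash
cat > pots.py <<'E'
from st import *
import sys
POT={'a':(.605,.149,.053,.048),'b':(.5800,-.197,.044,.06),'c':(.4593,-.2976,.035,.072),'d':(.4506,-.1778,.026,.084)}
ZB={'a':.048,'b':.052,'c':.056,'d':.06}
def pots(placed,cams=('scene','side','wrist')):
    s=arm.observe();print('TCP',s['position'].round(4),Ro.from_rotvec(s['ee_rot']).as_matrix()[:,1].round(4),s['force'].round(1))
    for c in cams:
        d=grab(c)
        for k in 'abcd':
            if k in placed: print(c,k,'placed',fitpot([d],(.605,.149),POT[k][2],POT[k][3],zb=ZB[k]))
            else: print(c,k,fitpot([d],*POT[k][0:0],POT[k][:2],POT[k][2],POT[k][3]))
        print(c,'well',fitpot([d],(.6057,.1485),.064,.079))
    return d
if __name__=='__main__':
    pots(sys.argv[1])
E
python3 pots.py a
```

```text
TCP [ 0.5813 -0.1121  0.1991] [9.946e-01 1.036e-01 6.000e-04] [-0.4 -0.1  1.2]
scene a placed (array([0.6057, 0.1502]), 280, 0.0013, np.float64(0.096))
scene b (array([ 0.5807, -0.1954]), 203, 0.0015, np.float64(0.06))
scene c (array([ 0.4592, -0.2959]), 145, 0.0015, np.float64(0.071))
scene d (array([ 0.4506, -0.1778]), 0, None)
scene well (array([0.6053, 0.1492]), 254, 0.0014, np.float64(0.079))
side a placed (array([0.605, 0.149]), 3, None)
side b (array([ 0.5807, -0.1979]), 186, 0.0014, np.float64(0.058))
side c (array([ 0.4593, -0.2985]), 171, 0.0014, np.float64(0.071))
side d (array([ 0.4506, -0.1789]), 107, 0.0014, np.float64(0.083))
side well (array([0.6057, 0.1485]), 6, None)
wrist a placed (array([0.605, 0.149]), 0, None)
wrist b (array([ 0.5773, -0.196 ]), 648, 0.0011, np.float64(0.058))
wrist c (array([ 0.4593, -0.2976]), 0, None)
wrist d (array([ 0.4481, -0.1772]), 812, 0.0011, np.float64(0.082))
wrist well (array([0.6057, 0.1485]), 0, None)
```

>>> carry_out --pt "0.36 -0.84 -0.54 0 0 0 0" --pt "0.36 -0.84 -0.54 0.6 0 0 0" --pt "0.36 -0.84 -0.54 0.8 0 0 0" --pt "0.36 -0.84 -0.54 0.8 0 0 0" --pt "0.36 0 0 0 0 0 0" --pt "0.36 0 0 0 0 0 0"

```text
clock: 23.65
position: [0.5366, -0.1982, 0.1433]
ee_rot: [-2.098, -2.337, -0.0]
force: [0.8, 0.9, 0.7]
width: 0.36
gripper_force: 0.0
```

>>> carry_out --pt "0.36 -0.12 0 0.9 0 0 0" --pt "0.36 0 0 0.9 0 0 0" --pt "0.36 0 0 0.9 0 0 0" --pt "0.36 0 0 0.9 0 0 0" --pt "0.36 0 0 0.2 0 0 0" --pt "0.36 0 0 0 0 0 0"

```text
clock: 24.25
position: [0.5375, -0.2008, 0.0485]
ee_rot: [-2.097, -2.338, -0.001]
force: [0.7, -0.3, 0.3]
width: 0.36
gripper_force: 0.0
```

>>> carry_out --pt "0.0 0 0 0 0 0 0" --pt "0.0 0 0 0 0 0 0" --pt "0.0 0 0 0 0 0 0" --pt "0.0 0 0 0 0 0 0" --pt "0.0 0 0 0 0 0 0" --pt "0.0 0 0 0 0 0 0"

```text
clock: 24.85
position: [0.5376, -0.2023, 0.0491]
ee_rot: [2.099, 2.336, 0.001]
force: [0.8, 1.4, 5.9]
width: 0.048
gripper_force: 29.5
```

>>> carry_out --pt "0.0 0 0 -0.2 0 0 0" --pt "0.0 0 0 -0.5 0 0 0" --pt "0.0 0 0 -0.9 0 0 0" --pt "0.0 0 0 -0.9 0 0 0" --pt "0.0 0 0 -0.9 0 0 0" --pt "0.0 0 0 -0.9 0 0 0" --pt "0.0 0 0 -0.9 0 0 0" --pt "0.0 0 0 -0.9 0 0 0"

```text
clock: 25.65
position: [0.5365, -0.2023, 0.2027]
ee_rot: [2.1, 2.337, -0.0]
force: [1.2, 0.4, -1.7]
width: 0.046
gripper_force: 29.5
```

```bash
python3 hp.py .044 .0423 .012 .053 .096
```

```text
[ 0.5365 -0.2023  0.2027] 0.046 29.5 [ 1.2  0.4 -1.7]
scene (array([ 0.58 , -0.198]), 147, 0.0015, np.float64(0.213)) (array([0.6058, 0.1501]), 282, 0.0014, np.float64(0.096)) shift e,n: 0.0628 0.3434
side (array([ 0.582 , -0.2013]), 207, 0.002, np.float64(0.215)) (array([0.6064, 0.1471]), 37, 0.0015, np.float64(0.095)) shift e,n: 0.0615 0.3438
wrist (array([ 0.5783, -0.1997]), 4035, 0.0019, np.float64(0.213)) (array([0.6057, 0.1485]), 0, None) shift e,n: 0.0644 0.3433
```

>>> carry_out --pt "0.0 0.5 0.16 0 0 0 0" --pt "0.0 0.9 0.16 0 0 0 0" --pt "0.0 0.9 0.16 0 0 0 0" --pt "0.0 0.9 0.16 0 0 0 0" --pt "0.0 0.9 0.16 0 0 0 0" --pt "0.0 0.9 0.16 0 0 0 0" --pt "0.0 0.9 0.16 0 0 0 0" --pt "0.0 0.9 0.16 0 0 0 0"

```text
clock: 26.6
position: [0.5496, -0.0276, 0.1997]
ee_rot: [-2.097, -2.336, 0.002]
force: [-0.4, 0.9, -0.9]
width: 0.051
gripper_force: 29.5
```

>>> carry_out --pt "0.0 0.9 0.16 0 0 0 0" --pt "0.0 0.9 0.16 0 0 0 0" --pt "0.0 0.9 0.16 0 0 0 0" --pt "0.0 0.9 0.16 0 0 0 0" --pt "0.0 0.9 0.16 0 0 0 0" --pt "0.0 0.9 0.16 0 0 0 0" --pt "0.0 0.9 0.16 0 0 0 0" --pt "0.0 0.6 0.1 0 0 0 0"

```text
clock: 27.4
position: [0.5612, 0.1478, 0.1997]
ee_rot: [-2.095, -2.338, 0.002]
force: [-0.5, -0.4, -1.1]
width: 0.049
gripper_force: 29.5
```

>>> carry_out --pt "0.0 0 0 0 0 0 0" --pt "0.0 0 0 0 0 0 0"

```text
clock: 27.6
position: [0.5621, 0.1445, 0.2004]
ee_rot: [-2.099, -2.337, 0.002]
force: [-0.0, -0.1, -1.0]
width: 0.046
gripper_force: 29.5
```

```bash
python3 hp.py .044 .0423 .012 .053 .096
```

```text
[0.5621 0.1445 0.2004] 0.046 29.5 [-0.  -0.1 -1. ]
scene (array([0.6056, 0.148 ]), 141, 0.0014, np.float64(0.21)) (array([0.6056, 0.1499]), 176, 0.0012, np.float64(0.096)) shift e,n: 0.0002 0.0019
side (array([0.6073, 0.1448]), 118, 0.0028, np.float64(0.209)) (array([0.6066, 0.1472]), 105, 0.0019, np.float64(0.094)) shift e,n: -0.0004 0.0025
wrist (array([0.6027, 0.1465]), 3673, 0.002, np.float64(0.209)) (array([0.603 , 0.1493]), 1264, 0.0011, np.float64(0.095)) shift e,n: 0.0006 0.0028
```

>>> carry_out --pt "0.0 0.1 0 0 0 0 0" --pt "0.0 0 0 0.7 0 0 0" --pt "0.0 0 0 0.8 0 0 0" --pt "0.0 0 0 0.8 0 0 0" --pt "0.0 0 0 0.3 0 0 0" --pt "0.0 0 0 0 0 0 0" --pt "0.0 0 0 0 0 0 0"

```text
clock: 28.45
position: [0.5628, 0.1474, 0.1367]
ee_rot: [2.1, 2.336, 0.001]
force: [0.1, -0.8, -0.9]
width: 0.047
gripper_force: 29.5
```

```bash
python3 hp.py .044 .0423 .012 .053 .096
```

```text
[0.5628 0.1474 0.1367] 0.047 29.5 [ 0.1 -0.8 -0.9]
scene (array([0.6061, 0.151 ]), 123, 0.0013, np.float64(0.147)) (array([0.6196, 0.1506]), 205, 0.0038, np.float64(0.094)) shift e,n: 0.0134 -0.0018
side (array([0.6078, 0.1487]), 105, 0.0027, np.float64(0.145)) (array([0.6064, 0.1441]), 142, 0.0035, np.float64(0.095)) shift e,n: -0.0019 -0.0044
wrist (array([0.6032, 0.1508]), 3682, 0.002, np.float64(0.146)) (array([0.5929, 0.1463]), 2500, 0.0042, np.float64(0.095)) shift e,n: -0.0107 -0.0034
```

>>> carry_out --pt "0.0 -0.04 -0.04 0.4 0 0 0" --pt "0.0 0 0 0.4 0 0 0" --pt "0.0 0 0 0.3 0 0 0" --pt "0.0 0 0 0.2 0 0 0" --pt "0.0 0 0 0 0 0 0"

```text
clock: 29.1
position: [0.5608, 0.1462, 0.1024]
ee_rot: [-2.099, -2.337, 0.002]
force: [-0.7, -0.2, -1.7]
width: 0.05
gripper_force: 29.5
```

Release, then go toward pot c (grip across its diameter from above).

>>> carry_out --pt "0.0 0 0 0.04 0 0 0" --pt "0.3 0 0 0 0 0 0" --pt "0.3 0 0 0 0 0 0" --pt "0.3 0 0 0 0 0 0" --pt "0.3 0 0 0 0 0 0" --pt "0.3 0 0 -0.5 0 0 0" --pt "0.3 0 0 -1 0 0 0" --pt "0.3 0 0 -1 0 0 0"

```text
clock: 29.9
position: [0.5612, 0.1463, 0.1664]
ee_rot: [-2.1, -2.337, 0.001]
force: [0.3, 1.0, 0.2]
width: 0.298
gripper_force: 0.0
```

>>> carry_out --pt "0.5 0 0 -1 0 0 0" --pt "0.5 -0.9 -0.3 0 0 0 0" --pt "0.7 -0.9 -0.3 0 0 0 0" --pt "1.0 -0.9 -0.3 0 0 0 0" --pt "1.0 -0.9 -0.3 0 0 0 0" --pt "1.0 -0.9 -0.3 0 0 0 0" --pt "1.0 -0.9 -0.3 0 0 0 0" --pt "1.0 -0.9 -0.3 0 0 0 0"

```text
clock: 30.7
position: [0.5259, -0.0168, 0.1911]
ee_rot: [2.099, 2.336, 0.001]
force: [0.2, -0.2, 0.2]
width: 0.946
gripper_force: 0.0
```

>>> carry_out --pt "1.0 -0.9 -0.2 0 0 0 0" --pt "1.0 -0.9 -0.2 0 0 0 0" --pt "1.0 -0.9 -0.2 0 0 0 0" --pt "1.0 -0.9 -0.2 0 0 0 0" --pt "1.0 -0.9 -0.2 0 0 0 0" --pt "1.0 -0.9 -0.2 0 0 0 0" --pt "1.0 -0.9 -0.2 0 0 0 0" --pt "1.0 -0.5 -0.2 0 0 0 0"

```text
clock: 31.5
position: [0.5042, -0.1913, 0.191]
ee_rot: [2.101, 2.334, 0.0]
force: [0.4, 0.4, 0.1]
width: 0.999
gripper_force: 0.0
```

>>> carry_out --pt "1.0 0 0 0 0 0 0"

```text
clock: 31.6
position: [0.5038, -0.1911, 0.1906]
ee_rot: [2.103, 2.333, -0.0]
force: [-0.6, 0.9, 0.3]
width: 0.998
gripper_force: 0.0
```

```bash
python3 pots.py ab
```

```text
TCP [ 0.5038 -0.1911  0.1906] [9.946e-01 1.035e-01 4.000e-04] [-0.6  0.9  0.3]
scene a placed (array([0.6059, 0.1501]), 192, 0.002, np.float64(0.096))
scene b placed (array([0.6041, 0.1498]), 245, 0.0014, np.float64(0.112))
scene c (array([ 0.4593, -0.296 ]), 139, 0.0017, np.float64(0.071))
scene d (array([ 0.45  , -0.1764]), 102, 0.0019, np.float64(0.083))
scene well (array([0.6053, 0.1493]), 246, 0.0015, np.float64(0.079))
side a placed (array([0.5935, 0.1471]), 115, 0.004, np.float64(0.095))
side b placed (array([0.605 , 0.1475]), 97, 0.0022, np.float64(0.11))
side c (array([ 0.4594, -0.2984]), 171, 0.0014, np.float64(0.071))
side d (array([ 0.4505, -0.1788]), 108, 0.0014, np.float64(0.083))
side well (array([0.5869, 0.1371]), 97, 0.0043, np.float64(0.078))
wrist a placed (array([0.605, 0.149]), 0, None)
wrist b placed (array([0.605, 0.149]), 0, None)
wrist c (array([ 0.4564, -0.2965]), 721, 0.0011, np.float64(0.07))
wrist d (array([ 0.4477, -0.1771]), 1187, 0.0011, np.float64(0.083))
wrist well (array([0.6057, 0.1485]), 0, None)
```

>>> carry_out --pt "1.0 -0.8 -0.46 0 0 0 0" --pt "1.0 -0.8 -0.46 0 0 0 0" --pt "1.0 -0.8 -0.46 0 0 0 0" --pt "1.0 -0.8 -0.46 0.5 0 0 0" --pt "1.0 -0.8 -0.46 0.5 0 0 0" --pt "1.0 0 0 0.8 0 0 0" --pt "1.0 0 0 0 0 0 0" --pt "1.0 0 0 0 0 0 0"

```text
clock: 32.55
position: [0.4585, -0.2932, 0.1451]
ee_rot: [-2.097, -2.338, -0.001]
force: [-0.1, 0.2, 0.4]
width: 0.999
gripper_force: 0.0
```

>>> carry_out --pt "1.0 -0.15 -0.05 0.85 0 0 0" --pt "1.0 0 0 0.85 0 0 0" --pt "1.0 0 0 0.85 0 0 0" --pt "1.0 0 0 0.85 0 0 0" --pt "1.0 0 0 0 0 0 0" --pt "0.5 0 0 0 0 0 0" --pt "0.5 0 0 0 0 0 0" --pt "0.5 0 0 0 0 0 0" --squeeze 20

```text
clock: 33.35
position: [0.458, -0.2988, 0.0613]
ee_rot: [2.098, 2.336, 0.001]
force: [-0.3, 0.6, 0.4]
width: 0.786
gripper_force: 0.0
```

>>> carry_out --pt "0.5 0 0 0 0 0 0" --pt "0.5 0 0 0 0 0 0" --pt "0.5 0 0 0 0 0 0"

```text
clock: 33.65
position: [0.4578, -0.2988, 0.0611]
ee_rot: [2.098, 2.336, 0.001]
force: [-0.4, 1.1, 7.4]
width: 0.756
gripper_force: 19.9
```

>>> carry_out --pt "0.5 0 0 -0.3 0 0 0" --pt "0.5 0 0 -0.6 0 0 0" --pt "0.5 0 0 -0.9 0 0 0" --pt "0.5 0 0 -0.9 0 0 0" --pt "0.5 0 0 -0.9 0 0 0" --pt "0.5 0 0 -0.9 0 0 0" --pt "0.5 0 0 -0.9 0 0 0" --pt "0.5 0 0 -0.9 0 0 0"

```text
clock: 34.45
position: [0.4567, -0.2985, 0.219]
ee_rot: [2.1, 2.337, 0.0]
force: [1.0, -0.2, -1.8]
width: 0.754
gripper_force: 19.9
```

```bash
python3 hp.py .035 0 .012 .044 .112
```

```text
[ 0.4567 -0.2985  0.219 ] 0.754 19.9 [ 1.  -0.2 -1.8]
scene (array([ 0.459 , -0.2957]), 76, 0.0021, np.float64(0.23)) (array([0.6041, 0.1499]), 241, 0.0015, np.float64(0.112)) shift e,n: 0.1919 0.4276
side (array([ 0.4604, -0.2991]), 229, 0.0022, np.float64(0.232)) (array([0.6053, 0.147 ]), 126, 0.0019, np.float64(0.11)) shift e,n: 0.1917 0.4281
wrist (array([ 0.4571, -0.2973]), 3906, 0.0022, np.float64(0.23)) (array([0.6057, 0.1485]), 0, None) shift e,n: 0.1954 0.4274
```

>>> carry_out --pt "0.5 0.5 0.2 0 0 0 0" --pt "0.5 0.85 0.39 0 0 0 0" --pt "0.5 0.85 0.39 0 0 0 0" --pt "0.5 0.85 0.39 0 0 0 0" --pt "0.5 0.85 0.39 0 0 0 0" --pt "0.5 0.85 0.39 0 0 0 0" --pt "0.5 0.85 0.39 0 0 0 0" --pt "0.5 0.85 0.39 0 0 0 0"

```text
clock: 35.4
position: [0.5121, -0.1281, 0.2162]
ee_rot: [-2.097, -2.336, 0.002]
force: [1.0, 0.8, -0.6]
width: 0.749
gripper_force: 19.9
```

>>> carry_out --pt "0.5 0.85 0.39 0 0 0 0" --pt "0.5 0.85 0.39 0 0 0 0" --pt "0.5 0.85 0.39 0 0 0 0" --pt "0.5 0.85 0.39 0 0 0 0" --pt "0.5 0.85 0.39 0 0 0 0" --pt "0.5 0.85 0.39 0 0 0 0" --pt "0.5 0.85 0.39 0 0 0 0" --pt "0.5 0.85 0.39 0 0 0 0"

```text
clock: 36.2
position: [0.571, 0.049, 0.2161]
ee_rot: [-2.097, -2.336, 0.003]
force: [-0.4, -0.3, -0.3]
width: 0.753
gripper_force: 19.9
```

>>> carry_out --pt "0.5 0.85 0.39 0 0 0 0" --pt "0.5 0.85 0.39 0 0 0 0" --pt "0.5 0.85 0.39 0 0 0 0" --pt "0.5 0.5 0.2 0 0 0 0" --pt "0.5 0 0 0 0 0 0" --pt "0.5 0 0 0 0 0 0"

```text
clock: 36.8
position: [0.5973, 0.1257, 0.2169]
ee_rot: [-2.099, -2.337, 0.003]
force: [-0.1, -0.4, -0.1]
width: 0.751
gripper_force: 19.9
```

```bash
python3 hp.py .035 0 .012 .044 .112
```

```text
[0.5973 0.1257 0.2169] 0.751 19.9 [-0.1 -0.4 -0.1]
scene (array([0.6162, 0.129 ]), 16, 0.0009, np.float64(0.233)) (array([0.6041, 0.1496]), 175, 0.0013, np.float64(0.112)) shift e,n: -0.0098 0.0218
side (array([0.6008, 0.124 ]), 128, 0.0029, np.float64(0.226)) (array([0.6054, 0.1471]), 87, 0.0016, np.float64(0.11)) shift e,n: 0.007 0.0225
wrist (array([0.5966, 0.1268]), 3744, 0.0023, np.float64(0.227)) (array([0.6014, 0.149 ]), 1350, 0.0011, np.float64(0.111)) shift e,n: 0.0071 0.0216
```

>>> carry_out --pt "0.5 0.44 0.14 0 0 0 0" --pt "0.5 0.44 0.14 0 0 0 0" --pt "0.5 0 0 0.4 0 0 0" --pt "0.5 0 0 0.6 0 0 0" --pt "0.5 0 0 0.3 0 0 0" --pt "0.5 0 0 0 0 0 0" --pt "0.5 0 0 0 0 0 0"

```text
clock: 37.65
position: [0.6026, 0.149, 0.1849]
ee_rot: [-2.1, -2.337, 0.0]
force: [0.6, -0.3, -0.1]
width: 0.752
gripper_force: 19.9
```

```bash
python3 hp.py .035 0 .012 .044 .112
```

```text
[0.6026 0.149  0.1849] 0.752 19.9 [ 0.6 -0.3 -0.1]
scene (array([0.6023, 0.1502]), 21, 0.0018, np.float64(0.198)) (array([0.604 , 0.1498]), 156, 0.0013, np.float64(0.112)) shift e,n: 0.0016 -0.0006
side (array([0.6059, 0.1484]), 115, 0.0027, np.float64(0.195)) (array([0.6054, 0.1475]), 87, 0.0016, np.float64(0.11)) shift e,n: -0.0006 -0.0008
wrist (array([0.6019, 0.1511]), 3771, 0.0023, np.float64(0.195)) (array([0.6016, 0.1492]), 1319, 0.0011, np.float64(0.111)) shift e,n: -0.0005 -0.0019
```

>>> carry_out --pt "0.5 -0.05 0 0.4 0 0 0" --pt "0.5 0 0 0.6 0 0 0" --pt "0.5 0 0 0.6 0 0 0" --pt "0.5 0 0 0.6 0 0 0" --pt "0.5 0 0 0.3 0 0 0" --pt "0.5 0 0 0.12 0 0 0" --pt "0.5 0 0 0 0 0 0"

```text
clock: 38.5
position: [0.6027, 0.1477, 0.1193]
ee_rot: [-2.1, -2.337, 0.0]
force: [0.7, -0.2, -1.5]
width: 0.751
gripper_force: 19.9
```

>>> carry_out --pt "0.5 0 0 0.06 0 0 0" --pt "0.95 0 0 0 0 0 0" --pt "0.95 0 0 0 0 0 0" --pt "0.95 0 0 0 0 0 0" --pt "0.95 0 0 -0.5 0 0 0" --pt "0.95 0 0 -1 0 0 0" --pt "0.95 0 0 -1 0 0 0" --pt "0.95 0 0 -1 0 0 0"

```text
clock: 39.3
position: [0.6028, 0.1477, 0.2076]
ee_rot: [2.099, 2.337, 0.001]
force: [0.5, -0.1, 0.5]
width: 0.953
gripper_force: 0.0
```

>>> carry_out --pt "0.95 -0.5 -0.3 0 0 0 0" --pt "0.95 -0.88 -0.53 0 0 0 0" --pt "0.95 -0.88 -0.53 0 0 0 0" --pt "0.95 -0.88 -0.53 0 0 0 0" --pt "0.95 -0.88 -0.53 0 0 0 0" --pt "0.95 -0.88 -0.53 0 0 0 0" --pt "0.95 -0.88 -0.53 0 0 0 0" --pt "0.95 -0.88 -0.53 0 0 0 0"

```text
clock: 40.1
position: [0.5199, -0.0298, 0.2058]
ee_rot: [2.1, 2.336, 0.0]
force: [-0.1, 0.5, 0.8]
width: 0.95
gripper_force: 0.0
```

>>> carry_out --pt "0.95 -0.88 -0.53 0 0 0 0" --pt "0.95 -0.88 -0.53 0 0 0 0" --pt "0.95 -0.88 -0.53 0 0 0 0" --pt "0.95 -0.88 -0.53 0 0 0 0" --pt "0.95 -0.88 -0.53 0 0 0 0" --pt "0.95 -0.88 -0.53 0 0 0 0" --pt "0.95 -0.5 -0.3 0 0 0 0" --pt "0.95 0 0 0 0 0 0"

```text
clock: 40.9
position: [0.4482, -0.1838, 0.2058]
ee_rot: [2.104, 2.332, -0.001]
force: [-0.2, 0.2, 0.5]
width: 0.95
gripper_force: 0.0
```

```bash
python3 pots.py abc
```

```text
TCP [ 0.4482 -0.1838  0.2058] [ 9.947e-01  1.026e-01 -1.000e-04] [-0.2  0.2  0.5]
scene a placed (array([0.6055, 0.1502]), 175, 0.0015, np.float64(0.096))
scene b placed (array([0.6018, 0.1498]), 223, 0.0035, np.float64(0.112))
scene c placed (array([0.6048, 0.1499]), 198, 0.0013, np.float64(0.128))
scene d (array([ 0.45  , -0.1764]), 97, 0.0015, np.float64(0.084))
scene well (array([0.6053, 0.1492]), 247, 0.0015, np.float64(0.079))
side a placed (array([0.608 , 0.1537]), 168, 0.0041, np.float64(0.095))
side b placed (array([0.6055, 0.1471]), 102, 0.0028, np.float64(0.111))
side c placed (array([0.6059, 0.1473]), 109, 0.0019, np.float64(0.126))
side d (array([ 0.4507, -0.1786]), 106, 0.0015, np.float64(0.083))
side well (array([0.6086, 0.1574]), 182, 0.0047, np.float64(0.078))
wrist a placed (array([0.605, 0.149]), 0, None)
wrist b placed (array([0.605, 0.149]), 0, None)
wrist c placed (array([0.605, 0.149]), 0, None)
wrist d (array([ 0.4472, -0.1771]), 1000, 0.0011, np.float64(0.083))
wrist well (array([0.6057, 0.1485]), 0, None)
```

>>> carry_out --pt "0.9 0.25 0 0.6 0 0 0" --pt "0.9 0 0 0.9 0 0 0" --pt "0.9 0 0 0.9 0 0 0" --pt "0.9 0 0 0.9 0 0 0" --pt "0.9 0 0 0.9 0 0 0" --pt "0.9 0 0 0.9 0 0 0" --pt "0.9 0 0 0.2 0 0 0" --pt "0.9 0 0 0 0 0 0"

```text
clock: 41.85
position: [0.449, -0.1743, 0.0726]
ee_rot: [-2.097, -2.337, 0.001]
force: [-1.4, 0.1, 0.7]
width: 0.901
gripper_force: 0.0
```

>>> carry_out --pt "0.3 0 0 0 0 0 0" --pt "0.3 0 0 0 0 0 0" --pt "0.3 0 0 0 0 0 0" --pt "0.3 0 0 0 0 0 0" --pt "0.3 0 0 0 0 0 0" --pt "0.3 0 0 0 0 0 0"

```text
clock: 42.45
position: [0.4492, -0.1753, 0.0733]
ee_rot: [2.099, 2.336, 0.0]
force: [-0.5, 0.9, 5.2]
width: 0.55
gripper_force: 20.0
```

>>> carry_out --pt "0.3 0 0 -0.3 0 0 0" --pt "0.3 0 0 -0.6 0 0 0" --pt "0.3 0 0 -0.9 0 0 0" --pt "0.3 0 0 -0.9 0 0 0" --pt "0.3 0 0 -0.9 0 0 0" --pt "0.3 0 0 -0.9 0 0 0" --pt "0.3 0 0 -0.9 0 0 0" --pt "0.3 0 0 -0.9 0 0 0"

```text
clock: 43.25
position: [0.4487, -0.1752, 0.2318]
ee_rot: [-2.1, -2.337, 0.0]
force: [0.1, 0.4, -1.2]
width: 0.551
gripper_force: 20.0
```

```bash
python3 hp.py .026 0 .012 .035 .128
```

```text
[ 0.4487 -0.1752  0.2318] 0.551 20.0 [ 0.1  0.4 -1.2]
scene (array([ 0.4654, -0.1742]), 29, 0.0041, np.float64(0.244)) (array([0.6049, 0.1499]), 197, 0.0013, np.float64(0.128)) shift e,n: 0.1733 0.3074
side (array([ 0.4532, -0.1792]), 182, 0.0025, np.float64(0.244)) (array([0.6057, 0.1478]), 104, 0.002, np.float64(0.126)) shift e,n: 0.1866 0.3088
wrist (array([ 0.4497, -0.1768]), 2867, 0.0025, np.float64(0.243)) (array([0.6057, 0.1485]), 0, None) shift e,n: 0.1899 0.3068
```

>>> carry_out --pt "0.3 0.5 0.3 0 0 0 0" --pt "0.3 0.85 0.52 0 0 0 0" --pt "0.3 0.85 0.52 0 0 0 0" --pt "0.3 0.85 0.52 0 0 0 0" --pt "0.3 0.85 0.52 0 0 0 0" --pt "0.3 0.85 0.52 0 0 0 0" --pt "0.3 0.85 0.52 0 0 0 0" --pt "0.3 0.85 0.52 0 0 0 0"

```text
clock: 44.2
position: [0.5294, -0.0035, 0.2293]
ee_rot: [-2.099, -2.336, 0.002]
force: [0.1, 0.7, -1.4]
width: 0.551
gripper_force: 20.0
```

>>> carry_out --pt "0.3 0.85 0.52 0 0 0 0" --pt "0.3 0.85 0.52 0 0 0 0" --pt "0.3 0.85 0.52 0 0 0 0" --pt "0.3 0.85 0.52 0 0 0 0" --pt "0.3 0.85 0.52 0 0 0 0" --pt "0.3 0.85 0.52 0 0 0 0" --pt "0.3 0.85 0.52 0 0 0 0" --pt "0.3 0.4 0.2 0 0 0 0"

```text
clock: 45.0
position: [0.608, 0.1661, 0.2289]
ee_rot: [-2.096, -2.338, 0.002]
force: [-0.3, -0.0, -1.1]
width: 0.548
gripper_force: 20.0
```

>>> carry_out --pt "0.3 0 0 0 0 0 0" --pt "0.3 0 0 0 0 0 0"

```text
clock: 45.2
position: [0.6078, 0.1624, 0.2298]
ee_rot: [-2.1, -2.336, 0.003]
force: [-0.8, -1.0, 0.1]
width: 0.551
gripper_force: 20.0
```

```bash
python3 hp.py .026 0 .012 .035 .128
```

```text
[0.6078 0.1624 0.2298] 0.551 20.0 [-0.8 -1.   0.1]
scene (array([0.60777979, 0.16237303]), 0, None) (array([0.6047, 0.1502]), 133, 0.0014, np.float64(0.128)) shift e,n: -0.0044 -0.0118
side (array([0.6124, 0.1575]), 91, 0.0028, np.float64(0.239)) (array([0.6059, 0.1477]), 85, 0.0017, np.float64(0.126)) shift e,n: -0.0075 -0.009
wrist (array([0.6073, 0.1607]), 2743, 0.0025, np.float64(0.24)) (array([0.6025, 0.1497]), 801, 0.001, np.float64(0.127)) shift e,n: -0.0059 -0.0104
```

>>> carry_out --pt "0.3 -0.39 -0.26 0 0 0 0" --pt "0.3 0 0 0.4 0 0 0" --pt "0.3 0 0 0.1 0 0 0" --pt "0.3 0 0 0 0 0 0" --pt "0.3 0 0 0 0 0 0"

```text
clock: 45.85
position: [0.6029, 0.1535, 0.2178]
ee_rot: [-2.099, -2.337, 0.0]
force: [-0.3, -0.4, -0.7]
width: 0.55
gripper_force: 20.0
```

```bash
python3 hp.py .026 0 .012 .035 .128
```

```text
[0.6029 0.1535 0.2178] 0.55 20.0 [-0.3 -0.4 -0.7]
scene (array([0.60286057, 0.15352227]), 0, None) (array([0.6045, 0.15  ]), 124, 0.0013, np.float64(0.128)) shift e,n: 0.0013 -0.0037
side (array([0.6068, 0.1492]), 91, 0.0031, np.float64(0.228)) (array([0.6058, 0.1478]), 71, 0.0019, np.float64(0.126)) shift e,n: -0.0011 -0.0013
wrist (array([0.6024, 0.1524]), 2720, 0.0025, np.float64(0.228)) (array([0.6022, 0.1495]), 1002, 0.0011, np.float64(0.127)) shift e,n: -0.0005 -0.0029
```

>>> carry_out --pt "0.3 -0.08 -0.03 0.4 0 0 0" --pt "0.3 0 0 0.6 0 0 0" --pt "0.3 0 0 0.6 0 0 0" --pt "0.3 0 0 0.6 0 0 0" --pt "0.3 0 0 0.6 0 0 0" --pt "0.3 0 0 0.3 0 0 0" --pt "0.3 0 0 0.1 0 0 0" --pt "0.3 0 0 0 0 0 0"

```text
clock: 46.8
position: [0.6023, 0.1512, 0.1378]
ee_rot: [-2.1, -2.337, 0.0]
force: [0.1, 0.1, -0.4]
width: 0.55
gripper_force: 20.0
```

>>> carry_out --pt "0.3 0 0 0.14 0 0 0" --pt "0.3 0 0 0 0 0 0" --pt "0.78 0 0 0 0 0 0" --pt "0.78 0 0 0 0 0 0" --pt "0.78 0 0 0 0 0 0" --pt "0.78 0 0 -0.5 0 0 0" --pt "0.78 0 0 -1 0 0 0" --pt "0.78 0 0 -1 0 0 0"

```text
clock: 47.6
position: [0.6022, 0.1512, 0.1984]
ee_rot: [-2.1, -2.337, 0.0]
force: [-0.0, 1.1, -0.0]
width: 0.779
gripper_force: 0.0
```

>>> carry_out --pt "0.78 0 0 -1 0 0 0" --pt "0.78 0 0 -0.5 0 0 0" --pt "0.78 -0.5 0 0 0 0 0" --pt "0.78 -0.9 -0.1 0 0 0 0" --pt "0.78 -0.9 -0.1 0 0 0 0" --pt "0.78 -0.9 -0.1 0 0 0 0" --pt "0.78 -0.9 -0.1 0 0 0 0" --pt "0.78 -0.9 -0.1 0 0 0 0"

```text
clock: 48.4
position: [0.6024, 0.0234, 0.2331]
ee_rot: [-2.1, -2.335, 0.003]
force: [0.3, -0.1, 0.1]
width: 0.782
gripper_force: 0.0
```

>>> carry_out --pt "0.78 -0.9 -0.1 0 0 0 0" --pt "0.78 -0.9 -0.1 0 0 0 0" --pt "0.78 -0.9 -0.1 0 0 0 0" --pt "0.78 -0.9 -0.1 0 0 0 0" --pt "0.78 -0.9 -0.1 0 0 0 0" --pt "0.78 -0.9 -0.1 0 0 0 0" --pt "0.78 -0.5 0 0 0 0 0" --pt "0.78 0 0 0 0 0 0"

```text
clock: 49.2
position: [0.6034, -0.1254, 0.2336]
ee_rot: [-2.104, -2.333, 0.003]
force: [-0.5, -0.9, 0.3]
width: 0.782
gripper_force: 0.0
```

```bash
cat > ears.py <<'E'
from st import *
def ears(c):
    d=grab(c);S=d['P'].reshape(-1,3)
    m=(S[:,2]>.141)&(S[:,2]<.156)&(S[:,0]>.4)&(S[:,0]<.62)&(S[:,1]>-.55)&(S[:,1]<-.36);q=S[m]
    if len(q)>20: print(c,len(q),'crown',[np.round(v,1) for v in cv2.minAreaRect((q[:,:2]*1000).astype(np.float32))],q.mean(0).round(4),'ztop',np.percentile(q[:,2],80).round(4))
    m=(S[:,2]>.03)&(S[:,2]<.156)&(S[:,0]>.4)&(S[:,0]<.62)&(S[:,1]>-.55)&(S[:,1]<-.376);q=S[m]
    if len(q)>20: print(c,'all',[np.round(v,1) for v in cv2.minAreaRect((q[:,:2]*1000).astype(np.float32))])
    return d
E
python3 - <<'E'
from ears import *
from pots import pots
print(arm.observe()['joints'].round(3))
pots('abcd',('scene','side'))
for c in('scene','side','wrist'): ears(c)
print(handle.__name__)
E
```

```text
[ 1.000e-03  4.150e-01  1.680e-01  1.595e+00 -7.300e-02  1.139e+00
  2.880e-01]
TCP [ 0.6034 -0.1254  0.2336] [ 0.9947  0.103  -0.0014] [-0.5 -0.9  0.3]
scene a placed (array([0.6055, 0.1501]), 183, 0.0013, np.float64(0.096))
scene b placed (array([0.6015, 0.1497]), 232, 0.0037, np.float64(0.112))
scene c placed (array([0.605, 0.15 ]), 140, 0.002, np.float64(0.128))
scene d placed (array([0.6033, 0.1497]), 142, 0.0014, np.float64(0.144))
scene well (array([0.6054, 0.1493]), 242, 0.0014, np.float64(0.079))
side a placed (array([0.5752, 0.1206]), 8, 0.0031, np.float64(0.098))
side b placed (array([0.6058, 0.147 ]), 10, 0.0014, np.float64(0.111))
side c placed (array([0.6067, 0.1477]), 16, 0.0023, np.float64(0.127))
side d placed (array([0.605, 0.149]), 2, None)
side well (array([0.6225, 0.1578]), 38, 0.0039, np.float64(0.078))
scene 237 crown [array([ 518.6, -440.6]), array([60.9, 37. ]), np.float64(3.6)] [ 0.5203 -0.4388  0.1479] ztop 0.15
scene all [array([ 518. , -438.8]), array([141.7,  60. ]), np.float64(0.2)]
side 476 crown [array([ 517. , -443.7]), array([57.8, 36.3]), np.float64(0.6)] [ 0.5169 -0.4449  0.147 ] ztop 0.1488
side all [array([ 517. , -449.2]), array([140.4,  49.4]), np.float64(1.2)]
handle
```

>>> carry_out --pt "0.78 0 0 0 0 0 -1" --pt "0.78 0 0 0 0 0 -1" --pt "0.78 0 0 0 0 0 -1" --pt "0.78 0 0 0 0 0 -1" --pt "0.78 0 0 0 0 0 -1" --pt "0.78 0 0 0 0 0 -1" --pt "0.78 0 0 0 0 0 -1" --pt "0.78 0 0 0 0 0 -1"

```text
clock: 50.25
position: [0.6042, -0.1213, 0.2345]
ee_rot: [1.015, 2.973, 0.001]
force: [0.3, 0.5, -0.6]
width: 0.782
gripper_force: 0.0
```

>>> carry_out --pt "0.78 0 0 0 0 0 -1" --pt "0.78 0 0 0 0 0 -1" --pt "0.78 0 0 0 0 0 -1" --pt "0.78 0 0 0 0 0 -1" --pt "0.78 0 0 0 0 0 -1" --pt "0.78 0 0 0 0 0 -1" --pt "0.78 0 0 0 0 0 -0.78" --pt "0.78 0 0 0 0 0 0"

```text
clock: 51.05
position: [0.6042, -0.1216, 0.2345]
ee_rot: [-0.026, 3.141, 0.001]
force: [-0.6, -0.5, 0.1]
width: 0.782
gripper_force: 0.0
```

>>> carry_out --pt "0.78 0.27 -0.5 0 0 0 0" --pt "0.78 0.27 -0.9 0 0 0 0" --pt "0.78 0.27 -0.9 0 0 0 0" --pt "0.78 0.27 -0.9 0 0 0 0" --pt "0.78 0.27 -0.9 0 0 0 0" --pt "0.78 0.27 -0.9 0 0 0 0" --pt "0.78 0.27 -0.9 0 0 0 0" --pt "0.78 0.27 -0.9 0 0 0 0"

```text
clock: 51.85
position: [0.5515, -0.295, 0.2346]
ee_rot: [0.018, -3.141, 0.001]
force: [0.2, -0.3, -0.1]
width: 0.782
gripper_force: 0.0
```

>>> carry_out --pt "0.78 0.27 -0.9 0 0 0 0" --pt "0.78 0.27 -0.9 0 0 0 0" --pt "0.78 0.27 -0.9 0 0 0 0" --pt "0.78 0.27 -0.9 0 0 0 0" --pt "0.78 0.1 -0.5 0 0 0 0" --pt "0.78 0 0 0 0 0 0"

```text
clock: 52.45
position: [0.523, -0.3987, 0.2343]
ee_rot: [0.015, -3.141, 0.002]
force: [0.2, 0.1, -0.2]
width: 0.778
gripper_force: 0.0
```

Run:
```python
from ears import *
s=arm.observe();print(s['position'].round(4),Ro.from_rotvec(s['ee_rot']).as_matrix().round(3).tolist(),s['joints'].round(2))
for c in('scene','side','wrist'): d=ears(c)
```

```text
[ 0.523  -0.3987  0.2343] [[-1.0, -0.01, -0.001], [-0.01, 1.0, -0.001], [0.001, -0.001, -1.0]] [ 0.62  0.49 -0.08  1.47  0.04  1.19  2.12]
scene 240 crown [array([ 517.2, -440.7]), array([58.5, 37.4]), np.float64(1.4)] [ 0.5201 -0.4388  0.1478] ztop 0.15
scene all [array([ 517.7, -438.8]), array([ 60.3, 141.6]), np.float64(89.5)]
side 481 crown [array([ 515.6, -443.9]), array([61.1, 36.5]), np.float64(1.4)] [ 0.5169 -0.4449  0.1471] ztop 0.1489
side all [array([ 517. , -449.5]), array([140.4,  49.2]), np.float64(1.1)]
wrist 4156 crown [array([ 513.3, -442. ]), array([54.8, 36.2]), np.float64(1.2)] [ 0.5121 -0.4414  0.1465] ztop 0.1473
wrist all [array([ 512.8, -442. ]), array([138.3,  60.2]), np.float64(1.4)]
```

>>> carry_out --pt "0.78 0.12 -0.58 0 0 0 -0.1" --pt "0.78 0.12 -0.58 0 0 0 0" --pt "0.78 0.12 -0.58 0 0 0 0" --pt "0.78 0 0 0.8 0 0 0" --pt "0.78 0 0 0.8 0 0 0" --pt "0.78 0 0 0.8 0 0 0" --pt "0.78 0 0 0.4 0 0 0" --pt "0.78 0 0 0 0 0 0"

```text
clock: 53.4
position: [0.5156, -0.4397, 0.1629]
ee_rot: [0.037, -3.139, -0.003]
force: [0.7, -0.1, 0.6]
width: 0.777
gripper_force: 0.0
```

>>> carry_out --pt "0.78 0.06 -0.1 0.5 0 0 0" --pt "0.78 0 0 0.5 0 0 0" --pt "0.78 0 0 0.1 0 0 0" --pt "0.78 0 0 0 0 0 0" --pt "0.2 0 0 0 0 0 0" --pt "0.2 0 0 0 0 0 0" --pt "0.2 0 0 0 0 0 0" --pt "0.2 0 0 0 0 0 0" --squeeze 30

```text
clock: 54.2
position: [0.5151, -0.4425, 0.1373]
ee_rot: [-0.038, 3.141, -0.0]
force: [-0.4, 0.1, 0.1]
width: 0.482
gripper_force: 0.0
```

>>> carry_out --pt "0.2 0 0 0 0 0 0" --pt "0.2 0 0 0 0 0 0" --pt "0.2 0 0 0 0 0 0"

```text
clock: 54.5
position: [0.515, -0.4424, 0.1371]
ee_rot: [-0.038, 3.141, 0.0]
force: [0.3, 1.9, 1.4]
width: 0.388
gripper_force: 30.0
```

>>> carry_out --pt "0.2 0 0 -0.3 0 0 0" --pt "0.2 0 0 -0.6 0 0 0" --pt "0.2 0 0 -0.9 0 0 0" --pt "0.2 0 0 -0.9 0 0 0" --pt "0.2 0 0 -0.9 0 0 0" --pt "0.2 0 0 -0.9 0 0 0" --pt "0.2 0 0 -0.9 0 0 0" --pt "0.2 0 0 -0.9 0 0 0"

```text
clock: 55.3
position: [0.5148, -0.4425, 0.2967]
ee_rot: [-0.038, 3.141, -0.001]
force: [0.4, -1.0, -2.7]
width: 0.386
gripper_force: 30.0
```

>>> carry_out --pt "0.2 0 0 -0.9 0 0 0" --pt "0.2 0 0 -0.9 0 0 0" --pt "0.2 0 0 -0.3 0 0 0" --pt "0.2 0 0 0 0 0 0"

```text
clock: 55.7
position: [0.5153, -0.4427, 0.3487]
ee_rot: [-0.038, 3.139, -0.003]
force: [-0.2, -0.6, -2.8]
width: 0.391
gripper_force: 30.0
```

```bash
cat > hang.py <<'E'
from st import *
def bar(d):
    S=d['P'].reshape(-1,3)
    m=(S[:,2]>.163)&(S[:,2]<.18)&(S[:,0]>.55)&(S[:,0]<.63)&(S[:,1]>.215)&(S[:,1]<.36);b=S[m]
    if len(b)<30: return None
    E=b[:,:2]@e;N=b[:,:2]@n
    return len(b),'e',np.median(E).round(4),'N',N.min().round(4),N.max().round(4),'slope',np.polyfit(N,E,1)[0].round(3),'z',np.percentile(b[:,2],95).round(4)
def crown(d):
    p=d['s']['position'];S=d['P'].reshape(-1,3)
    m=(abs(S[:,2]-p[2]+.03)<.04)&(np.hypot(*(S[:,:2]-p[:2]).T)<.09)&(S[:,2]<p[2]-.012);q=S[m]
    if len(q)<30:return None
    return len(q),'E',(q[:,:2]@e).min().round(4),(q[:,:2]@e).max().round(4),'N',(q[:,:2]@n).min().round(4),(q[:,:2]@n).max().round(4)
if __name__=='__main__':
    s=arm.observe();p=s['position'];M=Ro.from_rotvec(s['ee_rot']).as_matrix()
    print(p.round(4),'e,n',(p[:2]@e).round(4),(p[:2]@n).round(4),'tooly',M[:,1].round(3),s['width'].__round__(3),s['force'].round(1),s['joints'].round(2))
    for c in('scene','side','wrist'):
        d=grab(c);print(c,bar(d),crown(d))
E
python3 hang.py
```

```text
[ 0.5153 -0.4427  0.3487] e,n 0.465 -0.4952 tooly [-0.024  1.    -0.002] 0.391 [-0.2 -0.6 -2.8] [ 0.67  0.47 -0.06  1.22  0.03  1.45  2.2 ]
scene (343, 'e', np.float64(0.6212), 'N', np.float64(0.1606), np.float64(0.2755), 'slope', np.float64(-0.003), 'z', np.float64(0.1756)) (661, 'E', np.float64(0.3962), np.float64(0.5394), 'N', np.float64(-0.5267), np.float64(-0.4629))
side None (630, 'E', np.float64(0.3957), np.float64(0.5367), 'N', np.float64(-0.5276), np.float64(-0.4721))
wrist None (3418, 'E', np.float64(0.3926), np.float64(0.5176), 'N', np.float64(-0.5171), np.float64(-0.4634))
```

>>> carry_out --pt "0.2 0 0 0 0 0 -0.83" --pt "0.2 -0.2 0.4 0 0 0 0" --pt "0.2 -0.2 0.7 0 0 0 0" --pt "0.2 -0.2 0.9 0 0 0 0" --pt "0.2 -0.2 0.9 0 0 0 0" --pt "0.2 -0.2 0.9 0 0 0 0" --pt "0.2 -0.2 0.9 0 0 0 0" --pt "0.2 -0.2 0.9 0 0 0 0"

```text
clock: 56.65
position: [0.5349, -0.2964, 0.3468]
ee_rot: [0.168, -3.137, -0.001]
force: [0.2, -0.4, -2.9]
width: 0.388
gripper_force: 30.0
```

>>> carry_out --pt "0.2 -0.2 0.9 0 0 0 0" --pt "0.2 -0.2 0.9 0 0 0 0" --pt "0.2 -0.2 0.9 0 0 0 0" --pt "0.2 -0.2 0.9 0 0 0 0" --pt "0.2 -0.2 0.9 0 0 0 0" --pt "0.2 -0.2 0.9 0 0 0 0" --pt "0.2 -0.2 0.9 0 0 0 0" --pt "0.2 -0.2 0.9 0 0 0 0"

```text
clock: 57.45
position: [0.5548, -0.1133, 0.3468]
ee_rot: [0.168, -3.137, -0.001]
force: [0.7, 0.1, -2.4]
width: 0.387
gripper_force: 30.0
```

>>> carry_out --pt "0.2 -0.2 0.9 0 0 0 0" --pt "0.2 -0.2 0.9 0 0 0 0" --pt "0.2 -0.2 0.9 0 0 0 0" --pt "0.2 -0.2 0.9 0 0 0 0" --pt "0.2 -0.2 0.9 0 0 0 0" --pt "0.2 -0.2 0.9 0 0 0 0" --pt "0.2 -0.2 0.9 0 0 0 0" --pt "0.2 -0.2 0.9 0 0 0 0"

```text
clock: 58.25
position: [0.5746, 0.0697, 0.3468]
ee_rot: [0.168, -3.137, -0.001]
force: [-0.7, -0.4, -2.1]
width: 0.388
gripper_force: 30.0
```

>>> carry_out --pt "0.2 -0.2 0.9 0 0 0 0" --pt "0.2 -0.2 0.9 0 0 0 0" --pt "0.2 -0.2 0.7 0 0 0 0" --pt "0.2 0 0.4 0 0 0 0" --pt "0.2 0 0 0 0 0 0" --pt "0.2 0 0 0 0 0 0"

```text
clock: 58.85
position: [0.5825, 0.1402, 0.3469]
ee_rot: [0.167, -3.137, 0.001]
force: [-0.5, -1.2, -3.3]
width: 0.389
gripper_force: 30.0
```

```bash
python3 hang.py
```

```text
[0.5825 0.1402 0.3469] e,n 0.5942 0.0772 tooly [-0.106  0.994 -0.001] 0.389 [-0.5 -1.2 -3.3] [-0.1   0.35 -0.32  1.42  0.11  1.39  1.25]
scene (343, 'e', np.float64(0.6213), 'N', np.float64(0.1601), np.float64(0.2753), 'slope', np.float64(0.002), 'z', np.float64(0.1753)) (554, 'E', np.float64(0.5295), np.float64(0.6668), 'N', np.float64(0.0493), np.float64(0.1048))
side (121, 'e', np.float64(0.618), 'N', np.float64(0.1573), np.float64(0.2762), 'slope', np.float64(0.004), 'z', np.float64(0.1738)) (342, 'E', np.float64(0.5261), np.float64(0.6646), 'N', np.float64(0.0459), np.float64(0.1002))
wrist (1991, 'e', np.float64(0.6134), 'N', np.float64(0.1607), np.float64(0.2751), 'slope', np.float64(-0.0), 'z', np.float64(0.1725)) (3397, 'E', np.float64(0.5233), np.float64(0.6466), 'N', np.float64(0.049), np.float64(0.1031))
```

>>> carry_out --pt "0.2 -0.12 0.5 0 0 0 0" --pt "0.2 -0.12 0.9 0 0 0 0" --pt "0.2 -0.12 0.9 0 0 0 0" --pt "0.2 -0.12 0.9 0 0 0 0" --pt "0.2 -0.12 0.9 0 0 0 0" --pt "0.2 -0.12 0.9 0 0 0 0" --pt "0.2 -0.1 0.7 0 0 0 0" --pt "0.2 0 0 0 0 0 0"

```text
clock: 59.8
position: [0.587, 0.2883, 0.3465]
ee_rot: [0.174, -3.136, -0.003]
force: [-0.1, -0.3, -1.4]
width: 0.388
gripper_force: 30.0
```

>>> carry_out --pt "0.2 0 0 0 0 0 0"

```text
clock: 59.9
position: [0.5881, 0.2847, 0.3468]
ee_rot: [0.169, -3.137, 0.001]
force: [-0.1, 0.6, -2.4]
width: 0.39
gripper_force: 30.0
```

```bash
python3 hang.py; python3 -c "
from st import *
save(grab('side'),'pics/h1.png',(180,80,360,240),4)"
```

```text
[0.5881 0.2847 0.3468] e,n 0.6152 0.2202 tooly [-0.107  0.994 -0.   ] 0.39 [-0.1  0.6 -2.4] [-0.32  0.45 -0.35  1.28  0.15  1.44  1.03]
scene (137, 'e', np.float64(0.6211), 'N', np.float64(0.1603), np.float64(0.2065), 'slope', np.float64(0.015), 'z', np.float64(0.1753)) (669, 'E', np.float64(0.5469), np.float64(0.688), 'N', np.float64(0.1917), np.float64(0.2469))
side (121, 'e', np.float64(0.6178), 'N', np.float64(0.1574), np.float64(0.2739), 'slope', np.float64(-0.0), 'z', np.float64(0.1739)) (270, 'E', np.float64(0.5485), np.float64(0.6876), 'N', np.float64(0.188), np.float64(0.2431))
wrist (1042, 'e', np.float64(0.6138), 'N', np.float64(0.1609), np.float64(0.2759), 'slope', np.float64(0.0), 'z', np.float64(0.1724)) (3386, 'E', np.float64(0.5443), np.float64(0.6678), 'N', np.float64(0.1917), np.float64(0.2458))
```

View pics/h1.png

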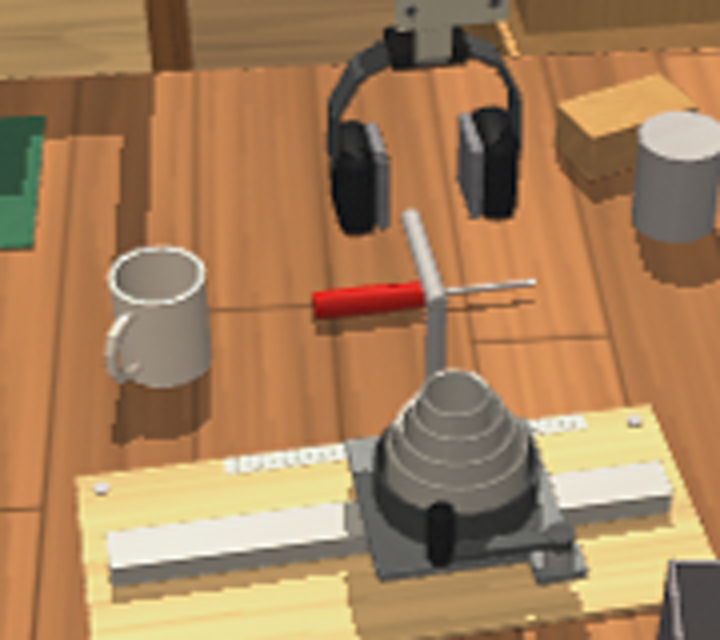

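>>> carry_out --pt "0.2 0 0 0.5 0 0 0" --pt "0.2 0 0 0.8 0 0 0" --pt "0.2 0 0 0.8 0 0 0" --pt "0.2 0 0 0.8 0 0 0" --pt "0.2 0 0 0.8 0 0 0" --pt "0.2 0 0 0.8 0 0 0" --pt "0.2 0 0 0.8 0 0 0" --pt "0.2 0 0 0 0 0 0"

```text
clock: 60.9
position: [0.5865, 0.2827, 0.2108]
ee_rot: [0.167, -3.132, 0.004]
force: [-0.6, -0.4, -3.6]
width: 0.39
gripper_force: 30.0
```

>>> carry_out --pt "0.2 0 0 0.5 0 0 0" --pt "0.2 0 0 0.3 0 0 0" --pt "0.2 0 0 0.1 0 0 0" --pt "0.2 0 0 0 0 0 0"

```text
clock: 61.3
position: [0.5881, 0.2844, 0.1919]
ee_rot: [0.168, -3.137, 0.0]
force: [-0.3, 0.8, -2.4]
width: 0.389
gripper_force: 30.0
```

>>> carry_out --pt "0.2 0 0 0.2 0 0 0" --pt "0.2 0 0 0.15 0 0 0" --pt "0.2 0 0 0 0 0 0" --pt "0.2 0 0 0 0 0 0"

```text
clock: 61.7
position: [0.5881, 0.2845, 0.1832]
ee_rot: [0.168, -3.137, 0.0]
force: [0.7, -0.1, -3.1]
width: 0.388
gripper_force: 30.0
```

>>> carry_out --pt "0.2 0 0 0.08 0 0 0" --pt "0.2 0 0 0 0 0 0" --pt "0.2 0 0 0 0 0 0"

```text
clock: 62.0
position: [0.5881, 0.2845, 0.1813]
ee_rot: [-0.168, 3.137, 0.0]
force: [0.5, -0.6, -2.9]
width: 0.385
gripper_force: 30.0
```

>>> carry_out --pt "0.2 0 0 0.06 0 0 0" --pt "0.2 0 0 0 0 0 0" --pt "0.2 0 0 0 0 0 0"

```text
clock: 62.3
position: [0.5882, 0.2847, 0.18]
ee_rot: [-0.168, 3.137, 0.0]
force: [-0.8, 0.7, -0.7]
width: 0.393
gripper_force: 30.0
```

```bash
python3 -c "
from st import *
save(grab('side'),'pics/h2.png',(220,80,340,240),4)"
```

```text
(no output)
```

View pics/h2.png

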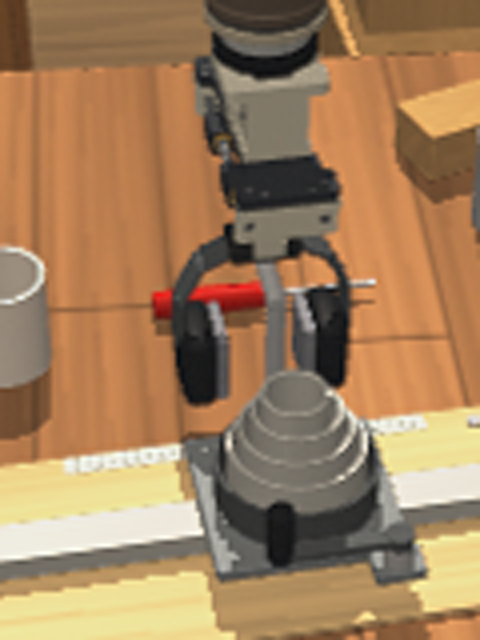

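>>> carry_out --pt "0.45 0 0 0 0 0 0" --pt "0.55 0 0 0 0 0 0" --pt "0.65 0 0 0 0 0 0" --pt "0.65 0 0 0 0 0 0" --pt "0.65 0 0 -0.3 0 0 0" --pt "0.65 0 0 -0.6 0 0 0" --pt "0.65 0 0 -1 0 0 0" --pt "0.65 0 0 -1 0 0 0"

```text
clock: 63.15
position: [0.5881, 0.2846, 0.2543]
ee_rot: [-0.168, 3.137, 0.0]
force: [1.0, 0.3, 1.8]
width: 0.647
gripper_force: 0.0
```

>>> carry_out --pt "0.65 0 0 -1 0 0 0" --pt "0.65 0 0 -1 0 0 0" --pt "0.65 1 -0.3 0 0 0 0" --pt "0.65 1 -0.3 0 0 0 0" --pt "0.65 1 -0.3 0 0 0 0" --pt "0.65 1 -0.3 0 0 0 0" --pt "0.65 0 0 0 0 0 0" --pt "0.65 0 0 0 0 0 0"

```text
clock: 63.95
position: [0.4922, 0.2441, 0.3038]
ee_rot: [-0.168, 3.135, 0.001]
force: [0.1, -0.4, -0.5]
width: 0.65
gripper_force: 0.0
```

```bash
python3 fine.py; python3 -c "
from pots import *
d=pots('abcd',('scene',));save(d,'pics/f.png',(280,170,460,350),3.3)"
```

```text
[4, array([0.6485, 0.2156, 0.0499]), np.float64(0.6678), (np.float64(0.6668), np.float64(0.6688))] (array([0.6054, 0.1493]), 253, 0.0015, np.float64(0.079)) [0.4927 0.2443 0.3034] [-0.1  0.4  1. ]
brass (12, np.float64(0.667), np.float64(0.6651), np.float64(0.6683), np.float64(0.1419), np.float64(0.1709)) (7, np.float64(0.6673), np.float64(0.666), np.float64(0.6683), np.float64(0.1444), np.float64(0.1709))
fin [np.float64(0.6679)]
TCP [0.4928 0.2443 0.3029] [-1.067e-01  9.943e-01  5.000e-04] [-1.  -0.4 -0.1]
scene a placed (array([0.6056, 0.1501]), 182, 0.0014, np.float64(0.096))
scene b placed (array([0.603 , 0.1497]), 206, 0.003, np.float64(0.112))
scene c placed (array([0.6049, 0.15  ]), 135, 0.002, np.float64(0.128))
scene d placed (array([0.6032, 0.1496]), 142, 0.0014, np.float64(0.144))
scene well (array([0.6052, 0.1493]), 244, 0.0014, np.float64(0.079))
```

View pics/f.png

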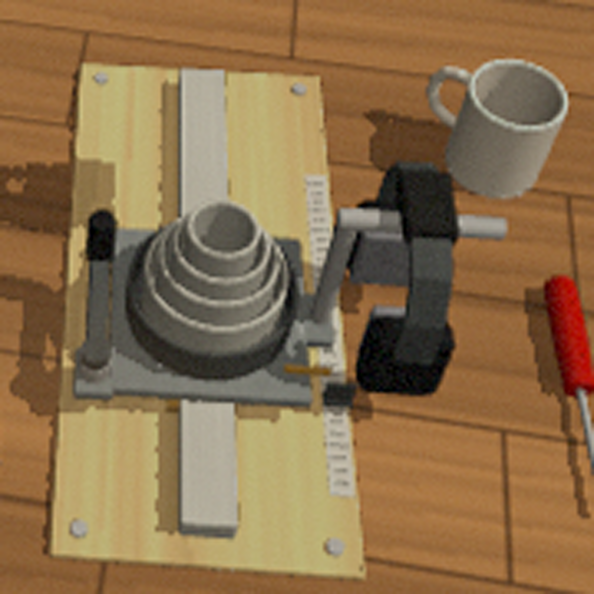

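```bash
python3 -c "
from cell import arm
print(arm.sign_off())"
```

```text
the job is handed in; nothing more can be done
None
```

I handed the job in at about 64 s of the 208 s allowed. The caddy is locked with its pointer within about 1 mm of the marker by my camera measurements. All four pots are nested in the well and the ear defenders hang on the bar.

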